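Clear a stray cap, then unlatch and hold the bottle-cage gate ajar

TASK

The small blue screw cap lying in front of the white bottle cage is in the gate's way: put it rim down, fully home, in the larger pocket of the white cap rack and let go of it. Then, with the gate still shut, free its sagging bolt without forcing it (lift the upright knob so that the hanging nose clears the bent-up lip of the keeper while you pull the bolt back well clear of it towards the gate's hinge), and swing the self-closing gate by that knob about 25 degrees open towards the robot. Finish while still gripping the knob and holding the gate steadily ajar there; leave the other bottles and labware where they stand.

Things in the scene. Friction and masses are not known exactly. Their poses are not given: they have to be found in the camera images.
- cap: blue screw cap, 40 mm across, 26 mm tall, hollow, 20 g, starts rim down on the table 100 to 115 mm in front of the shut gate. Origin: centre of its rim plane (underside when rim down); its z axis points from rim to closed top, straight up when rim down.
- cap_rack: fixed white block 80 (x) x 120 (y) x 18 (z) mm with two round pockets 10 mm deep. Origin: centre of its underside.
- cap_rack_hole0 (a point): centre of the mouth of the larger pocket (46 mm wide, 10 mm deep), level with the rack's top, 22 mm along the rack's +y from its centre. A cap fully home has its rim 10 mm below this point and stands 16 mm above the rack. The other pocket is 27 mm wide, 59 mm away along the rack's -y.
- cage: fixed low white bottle cage, open on top, 362 mm wide, about 225 mm deep, posts 150 mm tall. Origin: on the table, midway between the front posts; +y runs to the hinge (the robot's left), its -x axis looks at the robot, out of the gate; the shut gate lies in its plane x = 0 (rails 16 mm thick) and is 140 mm tall.
- gate (a joint): gate hinge, rad: 0 shut, grows as the free end swings out to the cage's -x (towards the robot), up to 1.2. A spring shuts it, 0.48 N m shut and 0.75 N m at 0.44 rad (about 4 N at the knob). The hinge is vertical, at the cage's +y end.
- gate_hinge (a point): a point on the gate's vertical hinge line, 130 mm above the table, 155 mm along the cage's +y from its origin.
- bolt: steel barrel bolt lying along the gate's width on its front face: rod 12 mm thick, axis 135 mm above the table at rest and 22 mm in front of the gate's middle plane. Origin: on the rod's axis below the knob. Its y axis points to the hinge. The nose, a 12 x 11 mm tab reaching 23 mm below the rod's axis, hangs at the far (-y) end, 70 to 81 mm from the origin.
- knob (a point): grip point on the bolt's upright round knob, 55 mm above the rod's axis, so 190 mm above the table at rest and 245 mm from the hinge line when the bolt is shot, about 195 mm when drawn (22 mm in front of the gate's middle plane). The knob is a cylinder 18 mm across from 30 to 72 mm above the axis, on a 9 mm stem; nothing else reaches above 170 mm near it (bottles stand at least 100 mm behind the gate). It goes with the bolt and with the gate.
- bolt_draw (a joint): how far the bolt is pulled along the gate towards the hinge, m: 0 to 0.003 at the start (shot), 0.05 the end stop. Friction about 1.5 N. The nose has wholly passed the keeper at 0.025.
- bolt_lift (a joint): how far the bolt is lifted in its worn guides, m: 0 sagging (it falls back, 0.2 kg), 0.02 the stop. Below 0.010 the nose strikes the keeper's lip; between 0.010 and 0.02 it passes over.
- keeper: fixed steel keeper on the right front post, an open-topped cup with tall front and back cheeks: its end lip towards the gate is bent up, top 122 mm above the table, 6 mm thick; the nose hangs behind it 10 mm deep. Pulling hard without lifting (over 35 N on the keeper) counts as forcing it. The front cheek keeps the gate shut until the bolt is drawn. Origin: that of the cage.
- tip_box: bystander: grey pipette-tip box, 85 x 120 x 50 mm. Origin: centre of its underside.
- amber_bottle: bystander: amber bottle 72 mm wide, 160 mm tall, inside the cage. Origin: centre of its underside.
- white_bottle: bystander: white plastic jar 68 mm wide, 150 mm tall, inside the cage. Origin: centre of its underside.
- small_bottle: bystander: small clear jar with a white cap, 40 mm wide, 75 mm tall. Origin: centre of its underside.
- wide_cap: bystander: loose blue cap, wider and lower than the task's cap (56 mm wide, 22 mm tall), lying rim up. Origin: centre of its underside.
- beaker: bystander: glass beaker, 70 mm wide, 90 mm tall. Origin: centre of its underside.
- brown_bottle: bystander: amber bottle with a yellow cap, 76 mm wide, 170 mm tall. Origin: centre of its underside.
There are look-alikes about, which are no part of the job. What is shaped like the cap but green is not meant. Of the things shaped like the cap_rack, the white one is meant.

How it is judged:
On the way, in this order (a step that is already met when the one before it is completed fails the run):
1. the cap is rim down, fully home in the larger pocket, and let go (horizontal distance between cap and cap_rack_hole0 below 0.006 m and z of cap in the frame of cap_rack_hole0 below -0.0075 m and angle between cap's own z axis and vertical below 0.12 rad and contact force between the fingers and cap below 0.1 N), for 0.2 s.
2. the bolt is drawn clear of the keeper while the gate is still shut (value of joint bolt_draw above 0.028 m and value of joint gate below 0.1 rad), for 0.1 s.
At the end, for the whole second after the job is handed in: Cap rim down in the larger pocket (within 6 mm of centre, rim 7.5 mm or more below the rack top, within 7 degrees of level) and let go; bolt drawn 25 mm or more; fingers press the bolt with over 1 N and hold the gate still, 0.30 to 0.58 rad (17 to 33 degrees) open (all of step 1 and value of joint gate between 0.3 and 0.58 rad and not (velocity of joint gate above 0.08 rad/s or velocity of joint gate below -0.08 rad/s) and value of joint bolt_draw above 0.025 m and contact force between the fingers and bolt above 1 N and contact force between cap and gate below 0.1 N); the arm keeps its last pose, push and grip.
It fails at once if another bottle or piece of labware is shifted by more than 30 mm (distance of any of tip_box, amber_bottle, white_bottle, small_bottle, wide_cap, beaker, brown_bottle from where it was at the start of the episode above 0.03 m).
It fails at once if the bolt is forced against the keeper with more than 35 N (contact force between bolt and keeper above 35 N).
It also fails if it takes over 51 s, if anything falls off the work surface, if the arm or the gripper's body presses on something with over 40 N, if the wrist force passes 120 N, or if a joint passes its speed limit or range.

ROBOT

A 6-joint arm with a two-finger parallel gripper is mounted at the origin on the work surface. World frame = base frame: x ahead of the robot, y to its left, z up, the work surface at z = 0. Lengths are in m, angles in rad, forces in N, time in s.
With the tool pointing down it reaches from about 0.225 to 0.725 m from the base axis. Payload 3.1 kg.
Tool frame: the origin (TCP) lies on the centre line of the jaws, within the pads' length; the fingertips stand 11 mm ahead of it and the grasp point (between the pads) lies 8 mm behind it; z points along the fingers, x is the direction in which the jaws open and shut, and the axes are right-handed (so a half turn about z gives the same grasp; the last joint's range is limited). The gripper opens to 85 mm and grips with 20 to 120 N. Pads are 22 mm wide; open, the fingers measure 114 mm over their backs; the gripper's body (76 mm by 85 mm) begins 54 mm behind the grasp point. The pads swing forward as they close: fully open they stand 13 mm farther back than shut.
Start: joints at [1.204, 0.048, 0.099, 1.622, 0, 1.443], TCP at [0.124, 0.51, 0.221] pointing down, gripper open.
Joint ranges: [-2.91, 2.91], [-0.99, 1.94], [-1.21, 1.42], [-2.12, 2.29], [-1.49, 1.47], [-3.14, 3.14]. Speed limits (rad/s): [2.79, 2.79, 3.14, 3.14, 3.14, 3.14].

INTERFACE

Orientations are given as a unit quaternion [x, y, z, w].
In Python, from rig import manip gives the robot as it stands. The module is installed in compiled form; this text tells all that it offers.
- The arm moves only by the tool servo_tool, never from a script. Its argument "commands" is a list of rows, each an object of numbers: "x", "y", "z": the shift along the tool's x, y, z in mm; "ax", "ay", "az": the turn, a rotation vector about the tool's x, y, z in degrees. A call has 1 to 10 rows; each row shifts and turns the commanded pose from where the row before left it, along the tool's axes as they then stand; what a row does not reach is not made up. A row lasts 1/12 s, in which the tool goes at most 41.7 mm and 7.16 degrees, less where a joint would pass 70% of its speed; a pose out of reach is approached as far as the arm can. A call with a gripper value outside its range is refused whole. "gripper" is the closure, from -1 (fully open) to 1 (shut), set as the call begins (left out, the last holds). The fingers move at their own pace and stop on an object; "grip_force" is the grip in N (left out, the last holds). Time passes only in rows, so rows that do not move let the fingers close. It gives the time, the measured TCP pose, the force and the opening at its end, in the units of the state.
- manip.get_obs(): the state, without advancing time (a new reading comes with each control period).
- manip.snapshot(name): name is "scene" or "top" or "wrist"; returns (picture, depth): 420x560x3 uint8, blue, green, red; 420x560 float32, m along the optical axis (not along the pixel's ray), 0 where there is no reading.
- manip.camera_model(name): a dict with "fx", "fy", "cx", "cy" (pixels), "R" (3x3) and "t" (3): a world point X has camera coordinates R X + t. Camera axes: x right, y down, z forward; pixel columns grow to the right and rows downward; lengths in m; the calibration is good to about 2 mm. A picture is of the moment at which its call begins: read the wrist's pose just before it. camera_model takes no time and is no camera call; for the wrist camera it gives the pose at the moment of the call.
- manip.hand_in(): hands the job in, once; it reports no verdict.
The state is a dict: "time_s": time; "q": joint angles; "joint_vel": joint speeds; "joint_efforts": joint torques, N m; "position": TCP position; "eef_rot": TCP orientation; "contact_force": force on the tool from outside, world axes, zero at the start; "torque": the same for the moment, N m; "width": opening from 0.0 (shut) to 1.0 (fully open).
Only numpy, scipy, OpenCV 4.12 (cv2) and the standard library are available. Lean on these libraries where they do the work, as an engineer would, in place of code of your own. Each camera call takes 0.05 s, during which the arm holds its last target.

## Working session

There is one attempt and no reset: what is moved stays moved. The work goes in short steps, Python scripts to look and compute and a tool call to move; the robot and the scene stay as the last step left them, time stands still between calls to the robot, and variables do not carry over. Pictures are saved under pics/ and viewed, and the job is handed in when it is done.

Besides the shell and the picture viewer there is one more tool, called after "Call:" by a JSON object that holds its "op" and its "data". servo_tool: Moves the arm, as the interface text tells. Its arguments: {"type":"object","properties":{"commands":{"type":"array","items":{"type":"object","properties":{"x":{"type":"number"},"y":{"type":"number"},"z":{"type":"number"},"ax":{"type":"number"},"ay":{"type":"number"},"az":{"type":"number"}}}},"gripper":{"type":"number"},"grip_force":{"type":"number"}},"required":["commands"]}

```bash
mkdir -p pics; cat > h.py <<'E'
import numpy as np, cv2
from rig import manip
def ray(m,u,v,z):
    R=np.array(m["R"]);t=np.array(m["t"]);c=-R.T@t
    d=R.T@np.array([(u-m["cx"])/m["fx"],(v-m["cy"])/m["fy"],1.0])
    return c+d*(z-c[2])/d[2]
def pt(m,u,v,d):
    R=np.array(m["R"]);t=np.array(m["t"])
    return R.T@(np.array([(u-m["cx"])/m["fx"]*d,(v-m["cy"])/m["fy"]*d,d])-t)
def proj(m,X):
    p=np.array(m["R"])@np.array(X)+np.array(m["t"]); return m["fx"]*p[0]/p[2]+m["cx"],m["fy"]*p[1]/p[2]+m["cy"]
E
python3 - <<'E'
from h import *
o=manip.get_obs(); print(o)
for n in ("scene","top"):
    p,d=manip.snapshot(n); cv2.imwrite(f"pics/{n}0.png",p); np.save(f"{n}0.npy",d)
    m=manip.camera_model(n); print(n,m)
E
```

```text
{'time_s': 0.0, 'q': array([1.20419765e+00, 4.87065890e-02, 9.75646619e-02, 1.62197215e+00,
       3.09654288e-05, 1.44300283e+00]), 'joint_vel': array([-9.46323793e-04, -5.85541085e-05,  1.21599756e-03,  3.78873489e-04,
       -1.19015965e-03,  2.68911373e-05]), 'joint_efforts': array([ 7.11159573e-04, -3.38778412e+01,  3.20017326e+01,  2.03439879e-02,
        1.08277170e-04, -6.59422255e-06]), 'position': array([0.12395447, 0.50950482, 0.21942351]), 'eef_rot': array([ 7.86301550e-01,  6.17841832e-01, -1.00298434e-03,  5.80738093e-04]), 'contact_force': array([-0.14385421,  0.30202347, -0.29538709]), 'torque': array([ 0.0225463 ,  0.01789927, -0.00158088]), 'width': 0.9966091230919576}
scene {'fx': 400.3359067471368, 'fy': 400.3359067471368, 'cx': 282.46681173171135, 'cy': 211.20248316015693, 'R': array([[-0.51991148,  0.85403031,  0.01800783],
       [ 0.65521427,  0.41222594, -0.63305926],
       [-0.54807509, -0.31733579, -0.77389385]]), 't': array([ 0.27713471, -0.26713231,  1.67199992])}
top {'fx': 473.72609749132863, 'fy': 473.72609749132863, 'cx': 283.82164525027287, 'cy': 213.03352583386962, 'R': array([[ 0.02691653, -0.99960729,  0.00779469],
       [-0.99295831, -0.02763576, -0.11519572],
       [ 0.11536589, -0.00463913, -0.99331223]]), 't': array([-0.02662107,  0.55372622,  1.24752674])}
```

View pics/scene0.png

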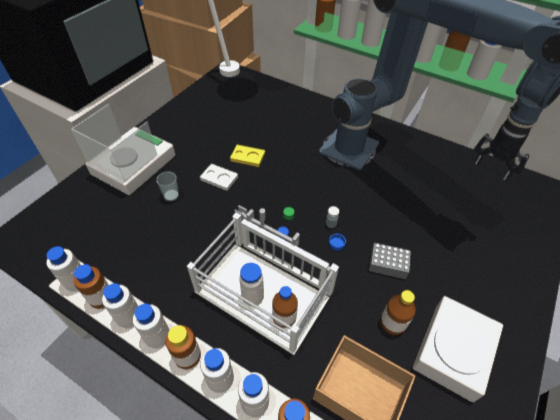

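View pics/top0.png

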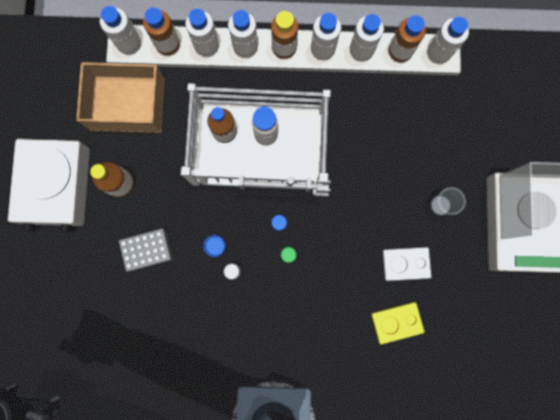

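The top view shows blue caps at (279,222), small and closed, and at (214,246), wider. There is a green cap at (288,255). The white rack is at (407,264) and the yellow one at (399,323). The cage is at about (257,140), with its gate at row ~183. I'll enlarge these to confirm.

```bash
python3 - <<'E'
from h import *
p=cv2.imread("pics/top0.png"); m=manip.camera_model("top"); d=np.load("top0.npy")
c=p[160:290,180:440]; cv2.imwrite("pics/c1.png",cv2.resize(c,None,fx=3,fy=3,interpolation=cv2.INTER_CUBIC))
hsv=cv2.cvtColor(p,cv2.COLOR_BGR2HSV)
mb=cv2.inRange(hsv,(100,120,60),(130,255,255))
n,l,s,ce=cv2.connectedComponentsWithStats(mb)
for i in range(1,n):
    if s[i,4]>40 and ce[i,1]>190: print("blue",s[i],ce[i],ray(m,*ce[i],0.026),ray(m,*ce[i],0.022), pt(m,*ce[i],d[int(ce[i,1]),int(ce[i,0])]))
mw=cv2.inRange(hsv,(0,0,130),(180,60,255)); mw[:,:370]=0;mw[:,450:]=0;mw[:235]=0;mw[300:]=0
c,_=cv2.findContours(mw,cv2.RETR_EXTERNAL,cv2.CHAIN_APPROX_NONE)
k=max(c,key=cv2.contourArea); r=cv2.minAreaRect(k);print(r)
for b in cv2.boxPoints(r): print(b,ray(m,*b,0.018))
print("rackc",ray(m,*r[0],0.018))
s=cv2.imread("pics/scene0.png"); cv2.imwrite("pics/c2.png",cv2.resize(s[190:290,180:380],None,fx=4,fy=4,interpolation=cv2.INTER_CUBIC))
E
```

```text
blue [271 214  17  17 233] [278.72532189 222.17167382] [0.52967048 0.00163942 0.026     ] [0.53005586 0.00166184 0.022     ] [0.52933589 0.00161995 0.02947282]
blue [203 234  23  24 425] [213.79764706 245.54117647] [0.46172796 0.17441851 0.026     ] [0.46190055 0.17498206 0.022     ] [0.46247677 0.17686361 0.00864508]
((406.73968505859375, 263.5741271972656), (31.298839569091797, 46.272953033447266), 86.633544921875)
[382.72415 249.31032] [ 0.46435731 -0.28227088  0.018     ]
[428.91727 246.5931 ] [ 0.47514202 -0.4078439   0.018     ]
[430.75522 277.83795] [ 0.3911488  -0.41209778  0.018     ]
[384.5621  280.55518] [ 0.38056343 -0.28746142  0.018     ]
rackc [ 0.42764099 -0.34738315  0.018     ]
```

View pics/c1.png

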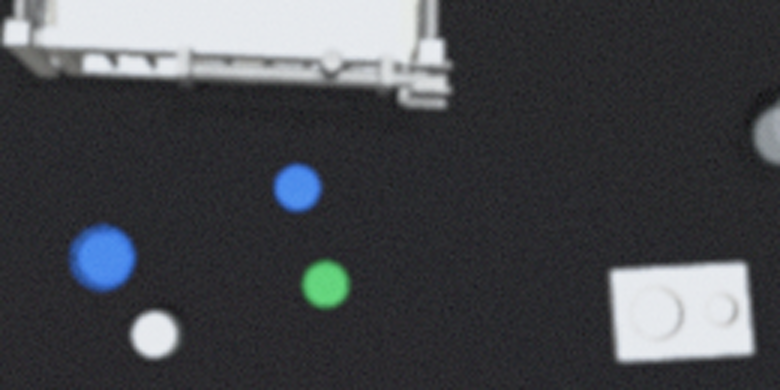

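View pics/c2.png

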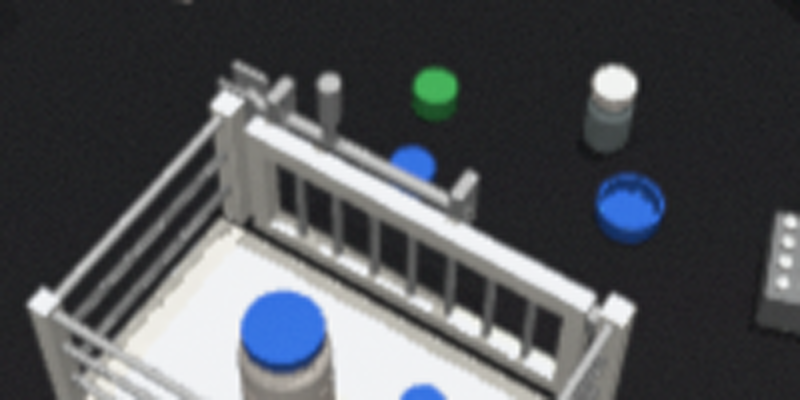

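The small closed blue cap at (279,222) is the one: about 40 mm across, in front of the gate. The one at (214,246) is wide and rim up, and the one at (288,255) is green, so neither is meant. I'll use the white rack at (407,264), whose larger pocket is on its left (+y). First move is above the cap.

Call:
{"op": "servo_tool", "data": {"commands": [{"az": -6.84},{"az": -6.84},{"x": -32,"y": 25},{"x": -32,"y": 25},{"x": -32,"y": 25},{"x": -32,"y": 25},{"x": -32,"y": 25},{"x": -32,"y": 25},{"x": -32,"y": 25},{"x": -32,"y": 25}], "gripper": -1, "grip_force": 30}}

```text
validation failed for argument at $.co...
```

Call:
{"op": "servo_tool", "data": {"commands": [{"x": -32,"y": 25},{"x": -32,"y": 25},{"x": -32,"y": 25},{"x": -32,"y": 25},{"x": -32,"y": 25},{"x": -32,"y": 25},{"x": -32,"y": 25},{"x": -28,"y": 25}]}}

```text
validation failed for argument at $.co...
```

```bash
python3 - <<'E'
from h import *
o=manip.get_obs(); print(o["time_s"],o["position"],o["eef_rot"],o["q"],o["contact_force"])
m=manip.camera_model("wrist"); p,d=manip.snapshot("wrist"); cv2.imwrite("pics/w1.png",p); np.save("w1.npy",d); np.save("w1m.npy",m,allow_pickle=True)
print(m)
E
```

```text
0.1 [0.12397517 0.5095503  0.219528  ] [ 7.86299117e-01  6.17845069e-01 -9.34396863e-04  5.44130672e-04] [1.20419652e+00 4.86839451e-02 9.77495502e-02 1.62202437e+00
 2.35038641e-05 1.44299361e+00] [ 0.25584056 -0.14801608 -0.81615554]
{'fx': 335.4730908328545, 'fy': 335.4730908328545, 'cx': 277.37364116504455, 'cy': 210.6342141296603, 'R': array([[ 0.23667945,  0.97158602, -0.00185373],
       [ 0.92870877, -0.22567313,  0.29423061],
       [ 0.28545201, -0.07135992, -0.95573266]]), 't': array([-0.52335933, -0.03793601,  0.3805666 ])}
```

View pics/w1.png

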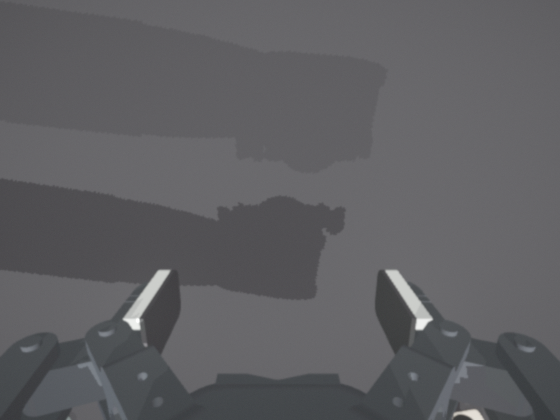

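The wrist view shows only table and shadow, because the call was refused and nothing moved. I'll retry with every key filled in.

Call:
{"op": "servo_tool", "data": {"commands": [{"x": 0,"y": 0,"z": 0,"ax": 0,"ay": 0,"az": -6.84},{"x": 0,"y": 0,"z": 0,"ax": 0,"ay": 0,"az": -6.84},{"x": -32,"y": 25,"z": 0,"ax": 0,"ay": 0,"az": 0},{"x": -32,"y": 25,"z": 0,"ax": 0,"ay": 0,"az": 0},{"x": -32,"y": 25,"z": 0,"ax": 0,"ay": 0,"az": 0},{"x": -32,"y": 25,"z": 0,"ax": 0,"ay": 0,"az": 0},{"x": -32,"y": 25,"z": 0,"ax": 0,"ay": 0,"az": 0},{"x": -32,"y": 25,"z": 0,"ax": 0,"ay": 0,"az": 0},{"x": -32,"y": 25,"z": 0,"ax": 0,"ay": 0,"az": 0},{"x": -32,"y": 25,"z": 0,"ax": 0,"ay": 0,"az": 0}], "gripper": -1, "grip_force": 30}}

```text
time_s: 0.98
position: [0.3247, 0.2523, 0.2204]
eef_rot: [0.707, 0.707, 0.0, -0.0]
contact_force: [0.9, 0.8, -0.7]
width: 1.003
```

Call:
{"op": "servo_tool", "data": {"commands": [{"x": -31,"y": 25,"z": 0,"ax": 0,"ay": 0,"az": 0},{"x": -31,"y": 25,"z": 0,"ax": 0,"ay": 0,"az": 0},{"x": -31,"y": 25,"z": 0,"ax": 0,"ay": 0,"az": 0},{"x": -31,"y": 25,"z": 0,"ax": 0,"ay": 0,"az": 0},{"x": -31,"y": 25,"z": 5,"ax": 0,"ay": 0,"az": 0},{"x": -31,"y": 25,"z": 10,"ax": 0,"ay": 0,"az": 0},{"x": -31,"y": 25,"z": 15,"ax": 0,"ay": 0,"az": 0},{"x": -32,"y": 25,"z": 20,"ax": 0,"ay": 0,"az": 0},{"x": 0,"y": 0,"z": 20,"ax": 0,"ay": 0,"az": 0}]}}

```text
time_s: 1.73
position: [0.5255, 0.0027, 0.1512]
eef_rot: [0.709, 0.705, -0.0, 0.002]
contact_force: [0.1, 0.3, 0.0]
width: 0.997
```

```bash
python3 - <<'E'
from h import *
o=manip.get_obs(); print(o["time_s"],o["position"],o["eef_rot"],o["q"],o["contact_force"])
m=manip.camera_model("wrist"); p,d=manip.snapshot("wrist"); cv2.imwrite("pics/w2.png",p)
hsv=cv2.cvtColor(p,cv2.COLOR_BGR2HSV)
mb=cv2.inRange(hsv,(100,120,60),(130,255,255))
n,l,s,ce=cv2.connectedComponentsWithStats(mb)
for i in range(1,n):
    if s[i,4]>100: print("blue",s[i],ce[i],ray(m,*ce[i],0.026),d[int(ce[i,1]),int(ce[i,0])],pt(m,*ce[i],d[int(ce[i,1]),int(ce[i,0])]))
print(m["fx"],-np.array(m["R"]).T@np.array(m["t"]))
E
```

```text
1.7333 [0.52552064 0.00265474 0.15118302] [ 7.09332246e-01  7.04870817e-01 -4.39863386e-05  2.21220640e-03] [-0.1208391   0.0409635  -0.04588889  1.48052418 -0.00280864 -0.11453447] [0.05396405 0.34434551 0.02156605]
blue [ 442   87   82   73 4648] [483.28141136 121.88425129] [0.46247426 0.16779286 0.026     ] 0.29030094 [0.46347436 0.18029027 0.00481134]
blue [ 252  178   47   50 1851] [274.98055105 202.86763911] [ 5.29265213e-01 -3.32530674e-04  2.60000000e-02] 0.2896064 [ 5.29025473e-01 -3.22402845e-04  2.68373161e-02]
335.4730908328545 [0.44929044 0.003046   0.30531903]
```

View pics/w2.png

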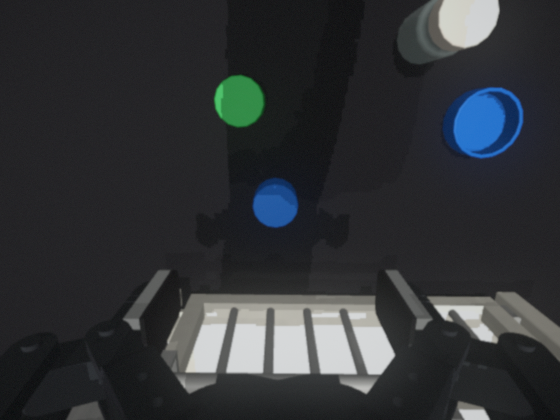

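The wrist view shows the target cap at (275,203), i.e. about (0.530, 0.000) with its top at 27 mm. That agrees with the top view, so I'll descend and grip.

Call:
{"op": "servo_tool", "data": {"commands": [{"x": -2,"y": 4,"z": 30,"ax": 0,"ay": 0,"az": 0},{"x": 0,"y": 0,"z": 35,"ax": 0,"ay": 0,"az": 0},{"x": 0,"y": 0,"z": 30,"ax": 0,"ay": 0,"az": 0},{"x": 0,"y": 0,"z": 20,"ax": 0,"ay": 0,"az": 0},{"x": 0,"y": 0,"z": 13,"ax": 0,"ay": 0,"az": 0},{"x": 0,"y": 0,"z": 0,"ax": 0,"ay": 0,"az": 0}]}}

```text
time_s: 2.28
position: [0.5216, 0.0074, 0.0206]
eef_rot: [0.707, 0.707, -0.003, -0.003]
contact_force: [-0.3, 0.8, -0.2]
width: 1.0
```

Call:
{"op": "servo_tool", "data": {"commands": [{"x": 0,"y": 0,"z": 0,"ax": 0,"ay": 0,"az": 0},{"x": 0,"y": 0,"z": 0,"ax": 0,"ay": 0,"az": 0},{"x": 0,"y": 0,"z": 0,"ax": 0,"ay": 0,"az": 0},{"x": 0,"y": 0,"z": 0,"ax": 0,"ay": 0,"az": 0},{"x": 0,"y": 0,"z": 0,"ax": 0,"ay": 0,"az": 0},{"x": 0,"y": 0,"z": 0,"ax": 0,"ay": 0,"az": 0}], "gripper": 1, "grip_force": 25}}

```text
time_s: 2.78
position: [0.5263, 0.0062, 0.0254]
eef_rot: [0.707, 0.707, 0.0, 0.001]
contact_force: [-0.9, 0.2, 0.5]
width: 0.139
```

```bash
python3 - <<'E'
from h import *
o=manip.get_obs(); print(o["time_s"],o["position"],o["eef_rot"],o["width"],o["contact_force"])
m=manip.camera_model("wrist"); p,d=manip.snapshot("wrist"); cv2.imwrite("pics/w3.png",p)
p2,d2=manip.snapshot("top"); cv2.imwrite("pics/t3.png",cv2.resize(p2[150:300,180:450],None,fx=2.8,fy=2.8))
o=manip.get_obs(); print(o["time_s"],o["position"],o["width"])
E
```

```text
2.7833 [0.52633312 0.00620082 0.02542317] [7.07116182e-01 7.07096945e-01 4.95071653e-04 6.07828230e-04] 0.13891118042456335 [-0.88382892  0.23750932  0.48175217]
2.8833 [0.52594277 0.00621733 0.02494772] 0.006203797220775442
```

View pics/w3.png

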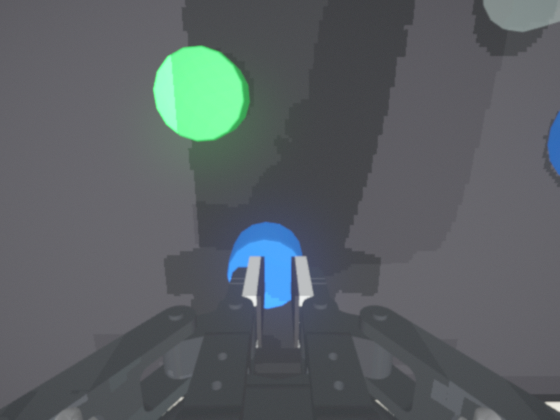

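View pics/t3.png

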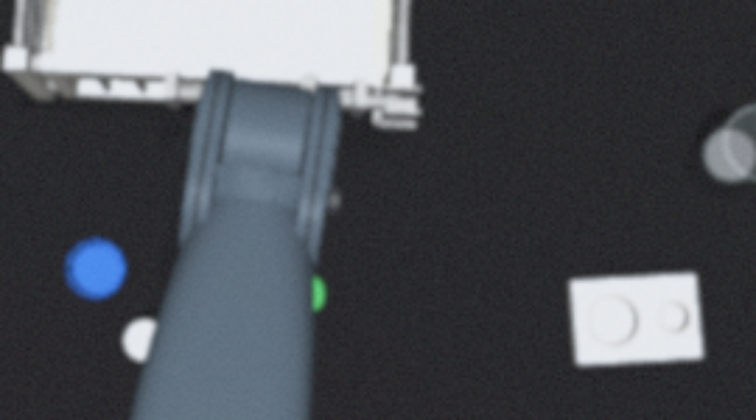

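```bash
python3 - <<'E'
from h import *
o=manip.get_obs();P=o["position"]
m=manip.camera_model("wrist"); p=cv2.imread("pics/w3.png")
hsv=cv2.cvtColor(p,cv2.COLOR_BGR2HSV)
mb=cv2.inRange(hsv,(100,150,60),(130,255,255))
n,l,s,ce=cv2.connectedComponentsWithStats(mb)
for i in range(1,n):
    if s[i,4]>100: print(s[i],ce[i])
for uv in [(265,222),(265,308),(228,262),(302,262)]: print(uv,ray(m,*uv,0.026),ray(m,*uv,0.0))
print("tcp",P,proj(m,P),"tip",proj(m,P-[0,0,.011]))
g=cv2.inRange(hsv,(45,100,60),(80,255,255)); M=cv2.moments(g,True); print("green",ray(m,M['m10']/M['m00'],M['m01']/M['m00'],.026))
m2=np.load("w1m.npy",allow_pickle=True).item()
E
```

```text
[548 112  12  62 500] [554.784 143.704]
[ 227  222   75   87 3507] [268.11776447 258.47562019]
(265, 222) [ 5.03168485e-01 -2.90248956e-04  2.60000000e-02] [ 0.51217692 -0.0012992   0.        ]
(265, 308) [ 0.55094811 -0.00082192  0.026     ] [ 5.68062119e-01 -1.92106645e-03 -2.77555756e-17]
(228, 262) [ 0.52439623 -0.01909604  0.026     ] [ 0.53700585 -0.0232953   0.        ]
(302, 262) [0.52441033 0.01804426 0.026     ] [ 5.37022331e-01  2.01456677e-02 -2.77555756e-17]
tcp [0.52594277 0.00621733 0.02494772] (np.float64(278.4276139532251), np.float64(263.84564925984256)) tip (np.float64(278.3602656451758), np.float64(254.70410975194932))
green [ 0.44447554 -0.02552257  0.026     ]
```

The fingers shut fully, so the cap was not held. I'll lift and look again.

Call:
{"op": "servo_tool", "data": {"commands": [{"x": 0,"y": 0,"z": -20,"ax": 0,"ay": 0,"az": 0},{"x": 0,"y": 0,"z": -30,"ax": 0,"ay": 0,"az": 0},{"x": 0,"y": 0,"z": -30,"ax": 0,"ay": 0,"az": 0},{"x": 0,"y": 0,"z": 0,"ax": 0,"ay": 0,"az": 0},{"x": 0,"y": 0,"z": 0,"ax": 0,"ay": 0,"az": 0}], "gripper": -1}}

```text
time_s: 3.3
position: [0.5279, 0.006, 0.1075]
eef_rot: [0.707, 0.707, 0.002, 0.002]
contact_force: [0.2, 0.3, -0.4]
width: 0.71
```

```bash
python3 - <<'E'
from h import *
o=manip.get_obs(); print(o["time_s"],o["position"],o["eef_rot"],o["width"],o["contact_force"],o["joint_vel"])
m=manip.camera_model("wrist"); p,d=manip.snapshot("wrist"); cv2.imwrite("pics/w4.png",p)
hsv=cv2.cvtColor(p,cv2.COLOR_BGR2HSV)
mb=cv2.inRange(hsv,(100,120,60),(130,255,255))
n,l,s,ce=cv2.connectedComponentsWithStats(mb)
for i in range(1,n):
    if s[i,4]>300:
        print(s[i],ce[i],pt(m,*ce[i],d[int(ce[i,1]),int(ce[i,0])]))
        ys,xs=np.where((l==i)&(d>0)); P=np.array([pt(m,u,v,d[v,u]) for u,v in zip(xs,ys)]); t=P[P[:,2]>np.percentile(P[:,2],90)-.004]; print("top pts",t.mean(0),t.min(0),t.max(0))
P=o["position"];print(proj(m,P))
E
```

```text
3.3 [0.52790278 0.005961   0.10746496] [0.70716118 0.70704608 0.00186134 0.00233541] 0.7102305498125032 [ 0.24557607  0.30731254 -0.43227158] [-0.00129665  0.02631735 -0.06344726 -0.00598619 -0.00152331  0.00035916]
[ 465   81   95   85 4113] [517.43496231 121.48942378] [0.46283619 0.18255357 0.00547657]
top pts [0.46252071 0.17576637 0.02210309] [0.4359226  0.14509981 0.01897312] [0.49166465 0.20062688 0.02493218]
[ 242  185   55   60 2578] [269.74670287 214.89449185] [ 5.28203335e-01 -1.86202628e-04  2.72131428e-02]
top pts [ 5.30629830e-01 -2.31909311e-04  2.69101632e-02] [ 0.51174415 -0.01939178  0.0237618 ] [0.55090184 0.01928689 0.02952242]
(np.float64(278.3952183460782), np.float64(263.8378401962579))
```

View pics/w4.png

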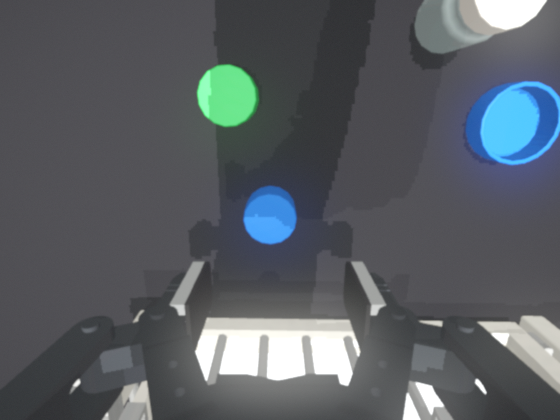

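The cap has not moved: pixel (270,215), (0.5306, -0.0003), top at 27 mm. So the fingers passed over it. I'll measure the real fingertip height relative to the TCP from the depth image.

```bash
python3 - <<'E'
from h import *
o=manip.get_obs(); P=o["position"]; print(o["time_s"],P,o["width"])
m=manip.camera_model("wrist"); p,d=manip.snapshot("wrist"); cv2.imwrite("pics/w5.png",p)
# points near gripper
R=np.array(m["R"]);
vs,us=np.where((d>0.05)&(d<0.24)); 
Q=np.array([pt(m,u,v,d[v,u]) for u,v in zip(us,vs)])
i=np.argsort(Q[:,2])[:400]
for side in (-1,1):
    k=(np.sign(Q[:,1]-P[1])==side)&(abs(Q[:,0]-P[0])<.05)&(abs(Q[:,1]-P[1])<.07)
    q=Q[k]; j=np.argsort(q[:,2])[:300]; print(side,len(q),np.percentile(q[:,2],[0,1,2,5,10]),q[j].mean(0)-P,us[k][j].mean(),vs[k][j].mean())
E
```

```text
3.35 [0.52641567 0.00612435 0.10544939] 0.7928394035658259
-1 22024 [0.1237376  0.131203   0.13512105 0.1449994  0.15833794] [-0.00389079 -0.03567198  0.023791  ] 196.45666666666668 280.00666666666666
1 21999 [0.1236019  0.13117301 0.13505482 0.1450038  0.15835297] [-0.00404741  0.03481234  0.02383391] 358.7133333333333 279.68333333333334
```

View pics/w5.png

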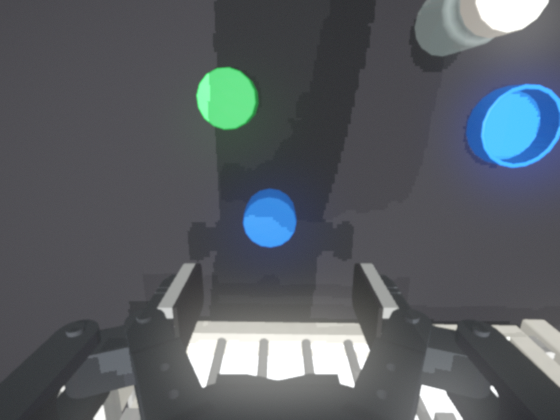

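```bash
python3 - <<'E'
from h import *
o=manip.get_obs(); P=o["position"]; print(o["time_s"],P,o["width"])
m=manip.camera_model("wrist"); p,d=manip.snapshot("wrist")
for u in (186,192,198,370,364):
  for v in range(258,312,4): 
    if d[v,u]<.26: print(u,v,round(float(d[v,u]),4),(pt(m,u,v,d[v,u])-P).round(4))
E
```

```text
3.4 [0.52540637 0.00627306 0.10409742] 0.8712667763897288
186 266 0.141 [-0.012  -0.039   0.0264]
186 270 0.1374 [-0.0121 -0.038   0.0302]
186 274 0.1366 [-0.0109 -0.0378  0.0314]
186 278 0.1362 [-0.0095 -0.0376  0.0322]
186 282 0.1377 [-0.0072 -0.0381  0.0314]
186 286 0.1364 [-0.0063 -0.0377  0.033 ]
186 290 0.1373 [-0.0043 -0.038   0.0327]
186 294 0.1368 [-0.003  -0.0378  0.0337]
186 298 0.137 [-0.0013 -0.0379  0.0339]
186 302 0.1376 [ 0.0006 -0.038   0.0339]
186 306 0.137 [ 0.0018 -0.0379  0.0349]
186 310 0.1363 [ 0.003  -0.0377  0.036 ]
192 270 0.1459 [-0.0081 -0.0377  0.0225]
192 274 0.1475 [-0.0057 -0.0381  0.0216]
192 278 0.147 [-0.0043 -0.0379  0.0226]
192 282 0.1464 [-0.0029 -0.0378  0.0236]
192 286 0.1458 [-0.0015 -0.0377  0.0247]
192 290 0.1455 [-0.     -0.0376  0.0254]
192 294 0.1469 [ 0.0024 -0.0379  0.0247]
192 298 0.1466 [ 0.0039 -0.0379  0.0255]
192 302 0.1468 [ 0.0057 -0.0379  0.0258]
192 306 0.1472 [ 0.0076 -0.038   0.026 ]
192 310 0.1454 [ 0.0082 -0.0376  0.0281]
370 266 0.1417 [-0.0117  0.0386  0.0258]
370 270 0.1389 [-0.0114  0.0378  0.0289]
370 274 0.1357 [-0.01
[... 153 characters left out ...]
1352 [-0.0054  0.0368  0.0346]
370 294 0.1352 [-0.0038  0.0368  0.0351]
370 298 0.1352 [-0.0023  0.0368  0.0355]
370 302 0.1343 [-0.0012  0.0365  0.0368]
370 306 0.1353 [0.0009 0.0368 0.0364]
370 310 0.1363 [0.0029 0.0371 0.036 ]
364 266 0.145 [-0.0102  0.0369  0.0229]
364 270 0.1448 [-0.0086  0.0368  0.0236]
364 274 0.1452 [-0.0068  0.037   0.0237]
364 278 0.145 [-0.0052  0.0369  0.0244]
364 282 0.1451 [-0.0035  0.0369  0.0248]
364 286 0.1449 [-0.002   0.0369  0.0255]
364 290 0.1461 [0.0003 0.0372 0.025 ]
364 294 0.1448 [0.0013 0.0368 0.0266]
364 298 0.1459 [0.0035 0.0371 0.0261]
364 302 0.1438 [0.004  0.0366 0.0285]
364 306 0.145 [0.0064 0.0369 0.0279]
364 310 0.1455 [0.0083 0.037  0.028 ]
```

At 0.87 opening, the visible fingertip edge is about 19 mm above the reported TCP, which explains the miss. I'll re-centre and go lower, and check before closing.

Call:
{"op": "servo_tool", "data": {"commands": [{"x": -6.5,"y": 5,"z": 20,"ax": 0,"ay": 0,"az": 0},{"x": 0,"y": 0,"z": 25,"ax": 0,"ay": 0,"az": 0},{"x": 0,"y": 0,"z": 20,"ax": 0,"ay": 0,"az": 0},{"x": 0,"y": 0,"z": 15,"ax": 0,"ay": 0,"az": 0},{"x": 0,"y": 0,"z": 7,"ax": 0,"ay": 0,"az": 0},{"x": 0,"y": 0,"z": 0,"ax": 0,"ay": 0,"az": 0},{"x": 0,"y": 0,"z": 0,"ax": 0,"ay": 0,"az": 0}]}}

```text
time_s: 4.03
position: [0.5297, -0.0001, 0.0166]
eef_rot: [0.707, 0.707, -0.001, -0.001]
contact_force: [0.2, 0.5, 0.8]
width: 1.004
```

```bash
cat > tip.py <<'E'
from h import *
def look(name):
    o=manip.get_obs(); P=o["position"]; print(o["time_s"],P.round(4),o["width"],o["contact_force"].round(2),o["eef_rot"].round(4))
    m=manip.camera_model("wrist"); p,d=manip.snapshot("wrist"); cv2.imwrite(f"pics/{name}.png",p)
    R=np.array(m["R"]);c=-R.T@np.array(m["t"]);print("cam",c.round(4),(c-P).round(4))
    vs,us=np.where((d>.05)&(d<.2)); v2=vs<330; vs,us=vs[v2],us[v2]
    Q=(np.c_[(us-m["cx"])/m["fx"],(vs-m["cy"])/m["fy"],np.ones(len(us))]*d[vs,us][:,None]-m["t"])@R
    for s in (-1,1):
        k=(s*(Q[:,1]-P[1])>0)&(abs(Q[:,0]-P[0])<.02); q=Q[k]-P
        if len(q): print("side",s,np.percentile(q[:,2],[1,3,5]).round(4),"y",np.percentile(s*q[:,1],5).round(4))
    hsv=cv2.cvtColor(p,cv2.COLOR_BGR2HSV); mb=cv2.inRange(hsv,(100,120,60),(130,255,255))
    n,l,st,ce=cv2.connectedComponentsWithStats(mb)
    for i in range(1,n):
        if st[i,4]>300:
            ys,xs=np.where((l==i)&(d>0)); T=np.array([pt(m,u,v,d[v,u]) for u,v in zip(xs,ys)]); t=T[T[:,2]>np.percentile(T[:,2],90)-.004]; print("blue",st[i],t.mean(0).round(4),t.min(0).round(4),t.max(0).round(4))
    return m,p,d
E
python3 -c "
from tip import *
look('w6')"
```

```text
4.0333 [ 5.297e-01 -1.000e-04  1.660e-02] 1.0036734558301934 [0.19 0.47 0.76] [ 7.071e-01  7.071e-01 -7.000e-04 -9.000e-04]
cam [ 0.4543 -0.0007  0.1712] [-0.0754 -0.0006  0.1545]
side -1 [-0.0169 -0.0167 -0.0165] y 0.0058
side 1 [-0.0169 -0.0166 -0.0165] y 0.0058
blue [ 237  221   83   93 6068] [ 5.302e-01 -4.000e-04  2.690e-02] [ 0.5116 -0.0197  0.0237] [0.5514 0.0191 0.0291]
```

View pics/w6.png

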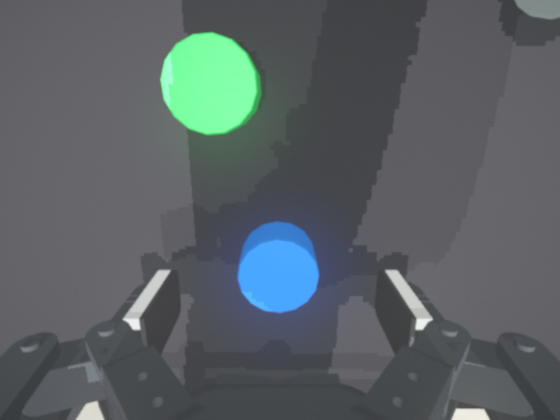

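The cap at (278,267) is centred between the pads, with open tips still about 40 mm up. I'll go 14 mm lower.

Call:
{"op": "servo_tool", "data": {"commands": [{"x": 0,"y": 0.5,"z": 8,"ax": 0,"ay": 0,"az": 0},{"x": 0,"y": 0,"z": 5,"ax": 0,"ay": 0,"az": 0},{"x": 0,"y": 0,"z": 1,"ax": 0,"ay": 0,"az": 0},{"x": 0,"y": 0,"z": 0,"ax": 0,"ay": 0,"az": 0}]}}

```text
time_s: 4.42
position: [0.5308, -0.0002, 0.0031]
eef_rot: [0.707, 0.707, -0.0, -0.0]
contact_force: [0.1, 0.1, -0.7]
width: 1.004
```

Call:
{"op": "servo_tool", "data": {"commands": [{"x": 0,"y": 0,"z": 0,"ax": 0,"ay": 0,"az": 0},{"x": 0,"y": 0,"z": 0,"ax": 0,"ay": 0,"az": 0},{"x": 0,"y": 0,"z": 0,"ax": 0,"ay": 0,"az": 0},{"x": 0,"y": 0,"z": 0,"ax": 0,"ay": 0,"az": 0}], "gripper": 1, "grip_force": 25}}

```text
time_s: 4.75
position: [0.5314, -0.0002, 0.0039]
eef_rot: [0.707, 0.707, 0.0, 0.0]
contact_force: [-1.3, -0.6, 13.0]
width: 0.455
```

```bash
python3 -c "
from tip import *
look('w7')"
```

```text
4.75 [ 5.314e-01 -2.000e-04  3.900e-03] 0.4545830048726715 [-1.34 -0.57 12.96] [7.071e-01 7.071e-01 2.000e-04 2.000e-04]
cam [ 0.4556 -0.0008  0.1582] [-0.0759 -0.0006  0.1543]
side -1 [-0.0042 -0.0039 -0.0038] y 0.0054
side 1 [-0.0041 -0.0038 -0.0037] y 0.0053
blue [ 233  226   90  101 7131] [ 0.5301 -0.0007  0.0269] [ 0.5117 -0.0205  0.0236] [0.5512 0.0189 0.0292]
```

View pics/w7.png

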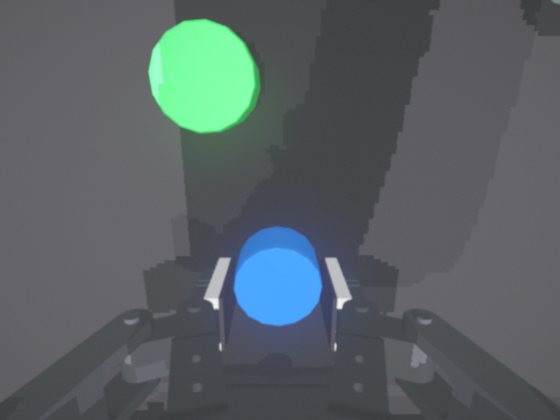

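The cap is between the pads, but the 13 N upward force says the tips are on the table at reading 0.004. For the pocket I need the tips about 12 mm above the rim, so I'll regrip higher.

Call:
{"op": "servo_tool", "data": {"commands": [{"x": 0,"y": 0,"z": 0,"ax": 0,"ay": 0,"az": 0},{"x": 0,"y": 0,"z": -3,"ax": 0,"ay": 0,"az": 0},{"x": 0,"y": 0,"z": -5,"ax": 0,"ay": 0,"az": 0},{"x": 0,"y": 0,"z": -5,"ax": 0,"ay": 0,"az": 0},{"x": 0,"y": 0,"z": 0,"ax": 0,"ay": 0,"az": 0}], "gripper": 0}}

```text
time_s: 5.22
position: [0.5323, -0.0004, 0.0181]
eef_rot: [0.707, 0.707, 0.001, 0.001]
contact_force: [-0.1, -0.2, 0.3]
width: 0.498
```

Call:
{"op": "servo_tool", "data": {"commands": [{"x": 0,"y": 0,"z": 0,"ax": 0,"ay": 0,"az": 0},{"x": 0,"y": 0,"z": 0,"ax": 0,"ay": 0,"az": 0},{"x": 0,"y": 0,"z": 0,"ax": 0,"ay": 0,"az": 0},{"x": 0,"y": 0,"z": 0,"ax": 0,"ay": 0,"az": 0}], "gripper": 1, "grip_force": 25}}

```text
time_s: 5.55
position: [0.5309, -0.0002, 0.0162]
eef_rot: [0.707, 0.707, -0.0, -0.0]
contact_force: [-0.3, -0.3, 0.3]
width: 0.004
```

```bash
python3 -c "
from tip import *
look('w8')"
```

```text
5.55 [ 5.309e-01 -2.000e-04  1.620e-02] 0.004274568267816403 [-0.31 -0.33  0.32] [ 7.071e-01  7.071e-01 -2.000e-04 -2.000e-04]
cam [ 0.4552 -0.0008  0.1706] [-0.0757 -0.0006  0.1544]
side -1 [-0.0165 -0.0163 -0.0161] y 0.004
side 1 [-0.0165 -0.0162 -0.0161] y 0.0038
blue [ 236  219   83   74 3155] [ 0.5217 -0.0008  0.0274] [ 0.5116 -0.0202  0.0236] [0.5405 0.0189 0.0547]
```

View pics/w8.png

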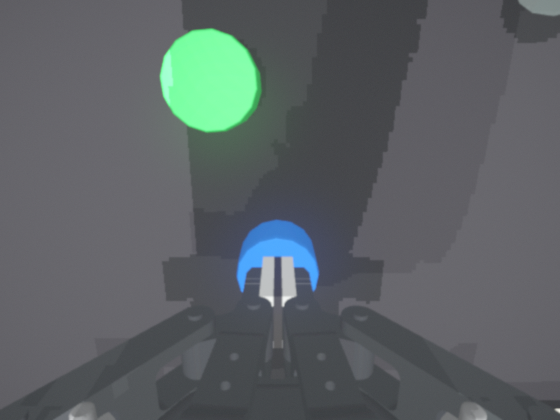

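The fingers went over the cap again at reading 0.016. So the depth estimate was right (tip ≈ TCP + 10 mm), and the 13 N was the closing linkage pressing the held cap down. I'll go back to the 0.004 grip.

Call:
{"op": "servo_tool", "data": {"commands": [{"x": 0,"y": 0,"z": -6,"ax": 0,"ay": 0,"az": 0},{"x": 0,"y": 0,"z": 0,"ax": 0,"ay": 0,"az": 0},{"x": 0,"y": 0,"z": 0,"ax": 0,"ay": 0,"az": 0},{"x": 0,"y": 0,"z": 0,"ax": 0,"ay": 0,"az": 0},{"x": 0,"y": -0.5,"z": 10,"ax": 0,"ay": 0,"az": 0},{"x": 0,"y": 0,"z": 7,"ax": 0,"ay": 0,"az": 0},{"x": 0,"y": 0,"z": 1.5,"ax": 0,"ay": 0,"az": 0},{"x": 0,"y": 0,"z": 0,"ax": 0,"ay": 0,"az": 0}], "gripper": -1}}

```text
time_s: 6.27
position: [0.529, -0.0001, 0.0021]
eef_rot: [0.707, 0.707, -0.001, -0.001]
contact_force: [-0.6, -0.2, 0.0]
width: 0.998
```

Call:
{"op": "servo_tool", "data": {"commands": [{"x": 0,"y": 0,"z": 0,"ax": 0,"ay": 0,"az": 0},{"x": 0,"y": 0,"z": 0,"ax": 0,"ay": 0,"az": 0},{"x": 0,"y": 0,"z": 0,"ax": 0,"ay": 0,"az": 0},{"x": 0,"y": 0,"z": 0,"ax": 0,"ay": 0,"az": 0},{"x": 0,"y": 0,"z": -10,"ax": 0,"ay": 0,"az": 0},{"x": 0,"y": 0,"z": -20,"ax": 0,"ay": 0,"az": 0},{"x": 0,"y": 0,"z": 0,"ax": 0,"ay": 0,"az": 0},{"x": 0,"y": 0,"z": 0,"ax": 0,"ay": 0,"az": 0}], "gripper": 1, "grip_force": 25}}

```text
time_s: 6.93
position: [0.5326, -0.0005, 0.0361]
eef_rot: [0.707, 0.707, 0.001, 0.002]
contact_force: [0.6, 0.2, 0.6]
width: 0.447
```

```bash
python3 -c "
from tip import *
look('w9')"
```

```text
6.9333 [ 5.326e-01 -5.000e-04  3.610e-02] 0.44667435563057745 [0.59 0.23 0.57] [0.7071 0.7071 0.0014 0.0018]
cam [ 0.4561 -0.001   0.1901] [-0.0764 -0.0005  0.154 ]
side -1 [-0.0361 -0.0358 -0.0356] y 0.0024
side 1 [-0.0361 -0.0358 -0.0356] y 0.0024
blue [548  99  12  61 506] [0.4695 0.1471 0.0075] [0.4554 0.1444 0.0051] [0.4825 0.1529 0.0114]
blue [ 233  226   90  101 7037] [ 0.5317 -0.001   0.0582] [ 0.513  -0.0202  0.055 ] [0.5527 0.0185 0.0634]
```

View pics/w9.png

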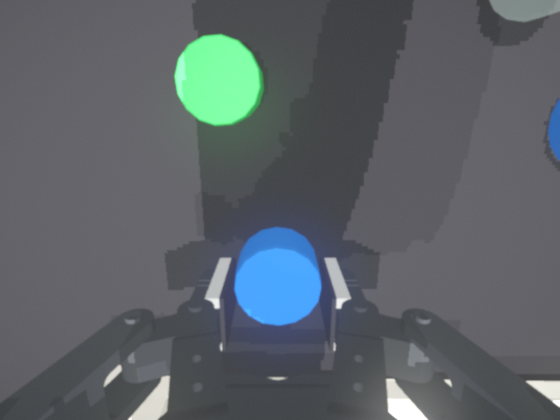

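The cap is held, at (278,275), with its top at 58 mm. Moving to the rack, stopping short so the wrist camera can measure the pocket.

Call:
{"op": "servo_tool", "data": {"commands": [{"x": 0,"y": 0,"z": -20,"ax": 0,"ay": 0,"az": 0},{"x": -36,"y": -7,"z": -30,"ax": 0,"ay": 0,"az": 0},{"x": -36,"y": -7,"z": -10,"ax": 0,"ay": 0,"az": 0},{"x": -36,"y": -7,"z": 0,"ax": 0,"ay": 0,"az": 0},{"x": -36,"y": -7,"z": 0,"ax": 0,"ay": 0,"az": 0},{"x": -36,"y": -7,"z": 0,"ax": 0,"ay": 0,"az": 0},{"x": -36,"y": -7,"z": 0,"ax": 0,"ay": 0,"az": 0},{"x": -36,"y": -7,"z": 0,"ax": 0,"ay": 0,"az": 0},{"x": -36,"y": -7,"z": 0,"ax": 0,"ay": 0,"az": 0},{"x": -36,"y": -6,"z": 0,"ax": 0,"ay": 0,"az": 0}]}}

```text
time_s: 7.82
position: [0.4682, -0.3211, 0.0892]
eef_rot: [0.707, 0.707, -0.0, -0.001]
contact_force: [0.4, 0.6, -0.0]
width: 0.445
```

Call:
{"op": "servo_tool", "data": {"commands": [{"x": 0,"y": 0,"z": 0,"ax": 0,"ay": 0,"az": 0},{"x": 0,"y": 0,"z": 0,"ax": 0,"ay": 0,"az": 0},{"x": 0,"y": 0,"z": 0,"ax": 0,"ay": 0,"az": 0}]}}

```text
time_s: 8.07
position: [0.4688, -0.3191, 0.0892]
eef_rot: [0.707, 0.707, 0.0, -0.001]
contact_force: [0.3, 0.4, -0.5]
width: 0.446
```

```bash
python3 - <<'E'
from tip import *
m,p,d=look('w10'); np.save("w10.npy",d); np.save("w10m.npy",m)
E
```

```text
8.0667 [ 0.4688 -0.3191  0.0892] 0.44597987808450706 [ 0.3   0.4  -0.52] [ 7.073e-01  7.069e-01  2.000e-04 -1.300e-03]
cam [ 0.3933 -0.32    0.2437] [-0.0755 -0.0009  0.1545]
side -1 [0.0001 0.0062 0.0115] y 0.0017
side 1 [0.0007 0.0067 0.0121] y 0.0016
blue [ 234  227   88   99 6865] [ 0.4682 -0.3196  0.1114] [ 0.4496 -0.339   0.1081] [ 0.489  -0.3004  0.1136]
```

View pics/w10.png

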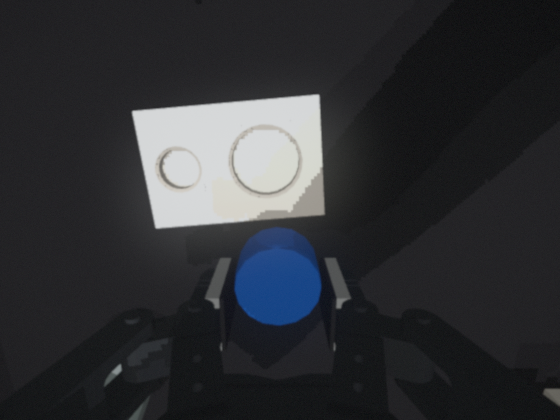

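The white rack spans about (135,111) to (325,228), with the large pocket at about (265,160) and the small one at (180,170). Now I'll compute the pocket position two ways.

```bash
python3 - <<'E'
from h import *
m=np.load("w10m.npy",allow_pickle=True).item(); p=cv2.imread("pics/w10.png"); d=np.load("w10.npy")
g=cv2.cvtColor(p,cv2.COLOR_BGR2GRAY)
mk=(g>95).astype(np.uint8)*255; mk[225:,200:]=0; mk[:, 330:]=0; mk[235:]=0
c,_=cv2.findContours(mk,cv2.RETR_CCOMP,cv2.CHAIN_APPROX_NONE)
k=max(c,key=cv2.contourArea); h=cv2.convexHull(k); a=cv2.approxPolyDP(h,8,True).reshape(-1,2)
W=np.array([ray(m,*x,.018) for x in h.reshape(-1,2).astype(float)])[:,:2].astype(np.float32)
r=cv2.minAreaRect(W); print(a.tolist(),r); C=np.array(r[0]); B=cv2.boxPoints(r)
for x in a: print(x,ray(m,*x.astype(float),.018).round(4))
i=np.argmax([np.linalg.norm(B[(j+1)%4]-B[j]) for j in range(2)]); e=B[(i+1)%4]-B[i]; e/=np.linalg.norm(e); e*=np.sign(e[1]); print("axis",e,"hole",C+.022*e)
print("circ", ray(m,265.5,160.5,.018), [ray(m,*x,.018).round(4) for x in [(229,160),(302,160),(265,124),(265,197)]])
cv2.imwrite("pics/c10.png",cv2.resize(p[85:235,125:335],None,fx=3.6,fy=3.6,interpolation=cv2.INTER_CUBIC))
E
```

```text
[[319, 95], [323, 214], [155, 228], [133, 110]] ((0.4302727282047272, -0.3499467968940735), (0.08176629990339279, 0.1219089925289154), 4.775187969207764)
[319  95] [ 0.3855 -0.2929  0.018 ]
[323 214] [ 0.4651 -0.2873  0.018 ]
[155 228] [ 0.4754 -0.4069  0.018 ]
[133 110] [ 0.3946 -0.4124  0.018 ]
axis [-0.08324626  0.99652904] hole [ 0.42844131 -0.32802316]
circ [ 0.42721547 -0.32744295  0.018     ] [array([ 0.4269, -0.352 ,  0.018 ]), array([ 0.4269, -0.3029,  0.018 ]), array([ 0.4034, -0.3275,  0.018 ]), array([ 0.4526, -0.3281,  0.018 ])]
```

View pics/c10.png

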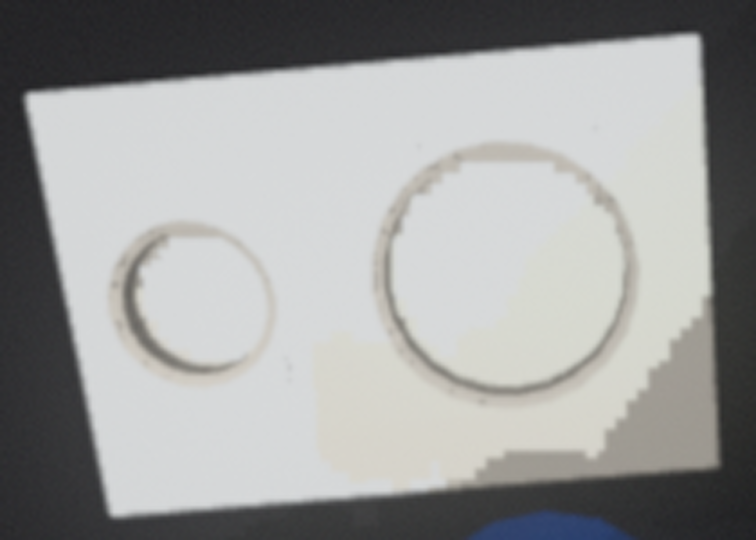

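The two estimates agree at (0.428, -0.328), and the outline measures 82×122 mm as expected. I'll move over the pocket and down to a hover.

Call:
{"op": "servo_tool", "data": {"commands": [{"x": -4,"y": -20,"z": 0,"ax": 0,"ay": 0,"az": 0},{"x": -4,"y": -21,"z": 10,"ax": 0,"ay": 0,"az": 0},{"x": 0,"y": 0,"z": 25,"ax": 0,"ay": 0,"az": 0},{"x": 0,"y": 0,"z": 17,"ax": 0,"ay": 0,"az": 0},{"x": 0,"y": 0,"z": 5,"ax": 0,"ay": 0,"az": 0},{"x": 0,"y": 0,"z": 0,"ax": 0,"ay": 0,"az": 0},{"x": 0,"y": 0,"z": 0,"ax": 0,"ay": 0,"az": 0},{"x": 0,"y": 0,"z": 0,"ax": 0,"ay": 0,"az": 0}]}}

```text
time_s: 8.78
position: [0.4297, -0.328, 0.0348]
eef_rot: [0.707, 0.708, 0.0, 0.001]
contact_force: [0.2, -0.6, 0.1]
width: 0.453
```

```bash
python3 - <<'E'
from tip import *
m,p,d=look('w11')
E
```

```text
8.7833 [ 0.4297 -0.328   0.0348] 0.45302921825459797 [ 0.16 -0.64  0.13] [0.7067 0.7075 0.     0.0012]
cam [ 0.3537 -0.3285  0.1891] [-0.076  -0.0004  0.1542]
side -1 [-0.0346 -0.0342 -0.034 ] y 0.0036
side 1 [-0.0348 -0.0345 -0.0343] y 0.0029
blue [ 234  230   88   96 6313] [ 0.4289 -0.3285  0.057 ] [ 0.4103 -0.3477  0.0537] [ 0.4503 -0.309   0.059 ]
```

View pics/w11.png

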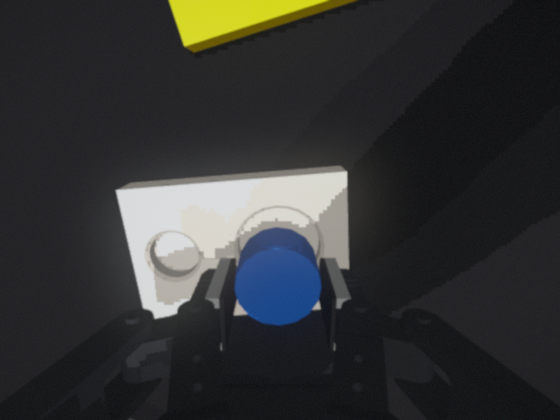

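The cap at (278,275) sits over the pocket at (278,240). It needs a 1.5 mm correction, then I'll lower it.

Call:
{"op": "servo_tool", "data": {"commands": [{"x": 0.5,"y": -1.5,"z": 6,"ax": 0,"ay": 0,"az": 0},{"x": 0,"y": 0,"z": 5,"ax": 0,"ay": 0,"az": 0},{"x": 0,"y": 0,"z": 4,"ax": 0,"ay": 0,"az": 0},{"x": 0,"y": 0,"z": 3,"ax": 0,"ay": 0,"az": 0},{"x": 0,"y": 0,"z": 2,"ax": 0,"ay": 0,"az": 0},{"x": 0,"y": 0,"z": 0,"ax": 0,"ay": 0,"az": 0},{"x": 0,"y": 0,"z": 0,"ax": 0,"ay": 0,"az": 0}]}}

```text
time_s: 9.42
position: [0.427, -0.3275, 0.0133]
eef_rot: [0.707, 0.707, 0.0, 0.0]
contact_force: [-0.4, 0.2, 0.6]
width: 0.445
```

```bash
python3 - <<'E'
from tip import *
m,p,d=look('w12')
E
```

```text
9.4167 [ 0.427  -0.3275  0.0133] 0.4454767672356524 [-0.37  0.18  0.57] [0.7072 0.7071 0.     0.    ]
cam [ 0.3512 -0.328   0.1676] [-0.0758 -0.0005  0.1543]
side -1 [-0.0134 -0.0131 -0.0129] y 0.0052
side 1 [-0.0135 -0.0132 -0.0131] y 0.0053
blue [ 234  231   88   93 6047] [ 0.426  -0.3278  0.0354] [ 0.4075 -0.3473  0.0322] [ 0.4467 -0.3085  0.0379]
```

View pics/w12.png

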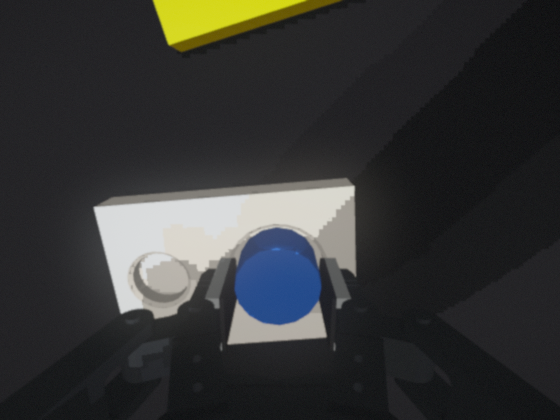

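The cap top is at 35 mm (34 mm when home), with no contact force. I'll go 1 mm further, release and rise.

Call:
{"op": "servo_tool", "data": {"commands": [{"x": 0,"y": 0.5,"z": 1,"ax": 0,"ay": 0,"az": 0},{"x": 0,"y": 0,"z": 0,"ax": 0,"ay": 0,"az": 0}]}}

```text
time_s: 9.63
position: [0.4276, -0.3276, 0.0128]
eef_rot: [0.707, 0.707, -0.0, 0.0]
contact_force: [-0.3, 0.4, 1.1]
width: 0.448
```

Call:
{"op": "servo_tool", "data": {"commands": [{"x": 0,"y": 0,"z": 0,"ax": 0,"ay": 0,"az": 0},{"x": 0,"y": 0,"z": 0,"ax": 0,"ay": 0,"az": 0},{"x": 0,"y": 0,"z": 0,"ax": 0,"ay": 0,"az": 0},{"x": 0,"y": 0,"z": 0,"ax": 0,"ay": 0,"az": 0},{"x": 0,"y": 0,"z": -15,"ax": 0,"ay": 0,"az": 0},{"x": 0,"y": 0,"z": -30,"ax": 0,"ay": 0,"az": 0},{"x": 0,"y": 10,"z": -40,"ax": 0,"ay": 0,"az": 0},{"x": 0,"y": 20,"z": -40,"ax": 0,"ay": 0,"az": 0},{"x": 0,"y": 20,"z": -40,"ax": 0,"ay": 0,"az": 0},{"x": 0,"y": 0,"z": -40,"ax": 0,"ay": 0,"az": 0}], "gripper": -1}}

```text
time_s: 10.47
position: [0.4768, -0.3268, 0.2126]
eef_rot: [0.707, 0.708, 0.001, 0.0]
contact_force: [0.2, -1.2, 0.4]
width: 0.999
```

```bash
python3 - <<'E'
from tip import *
m,p,d=look('w13')
E
```

```text
10.4667 [ 0.4768 -0.3268  0.2126] 0.9989374435242233 [ 0.19 -1.18  0.39] [7.066e-01 7.077e-01 7.000e-04 1.000e-04]
cam [ 0.4009 -0.3276  0.3669] [-0.076  -0.0008  0.1543]
side -1 [0.0259 0.0281 0.0294] y 0.043
side 1 [0.0261 0.0281 0.0295] y 0.0419
blue [ 258  116   38   41 1203] [ 0.428  -0.3281  0.035 ] [ 0.4092 -0.3461  0.0328] [ 0.4472 -0.3101  0.0378]
```

View pics/w13.png

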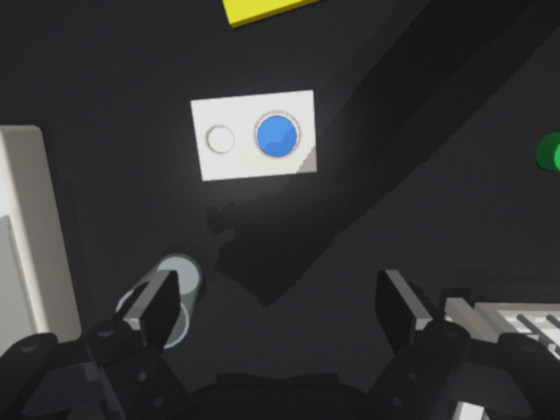

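The cap sits concentric in the larger pocket, at (277,135) and (0.428, -0.328), with its top at about 34–35 mm, so it is home. Next I'll measure the knob and the gate direction.

```bash
python3 - <<'E'
from h import *
for n,(a,b,c,e) in {"scene":(195,285,185,345),"top":(165,215,170,350)}.items():
    p,d=manip.snapshot(n); cv2.imwrite(f"pics/{n}14f.png",p); np.save(f"{n}14.npy",d)
    f=780/(e-c); cv2.imwrite(f"pics/{n}14.png",cv2.resize(p[a:b,c:e],None,fx=f,fy=f,interpolation=cv2.INTER_CUBIC)); print(n,f,c,a)
print(manip.get_obs()["time_s"])
E
```

```text
scene 4.875 185 195
top 4.333333333333333 170 165
10.6167
```

View pics/scene14.png

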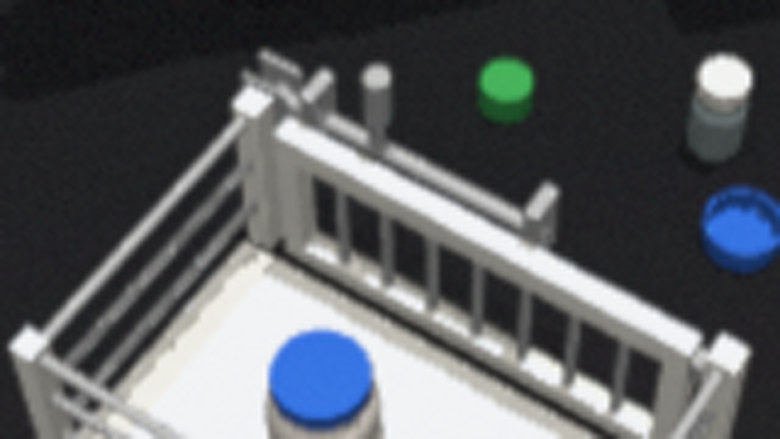

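View pics/top14.png

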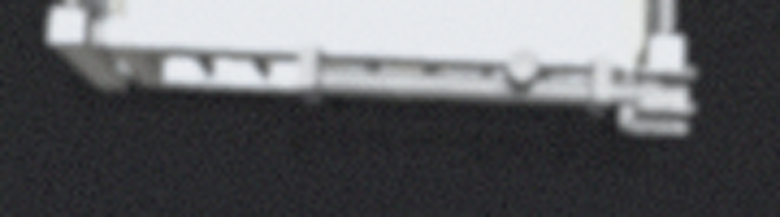

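In the scene view the knob top is at (262,210). In the top view it is at (290,180), with front post tops at (186,171) and (324,176).

```bash
python3 - <<'E'
from h import *
ms=manip.camera_model("scene"); mt=manip.camera_model("top")
a=ray(ms,262.3,210.4,.207); b=ray(mt,290.5,180.2,.207); print("knob",a,b)
# triangulate
def cd(m,u,v):
    R=np.array(m["R"]);d=R.T@np.array([(u-m["cx"])/m["fx"],(v-m["cy"])/m["fy"],1]);return -R.T@np.array(m["t"]),d/np.linalg.norm(d)
c1,d1=cd(ms,262.3,210.4);c2,d2=cd(mt,290.5,180.2)
s=np.linalg.lstsq(np.c_[d1,-d2],c2-c1,rcond=None)[0]; print("tri",c1+s[0]*d1,c2+s[1]*d2)
L=ray(mt,185.7,170.8,.15);Rr=ray(mt,324.2,176.5,.15);print("posts",L,Rr,np.linalg.norm(L-Rr))
L2=ray(ms,185+728/4.875,195+352/4.875,.15);R2=ray(ms,185+253/4.875,195+102/4.875,.15);print("posts scene",L2,R2,np.linalg.norm(L2-R2))
for A,B in((L,Rr),(L2,R2)):
    e=(A-B)[:2];e/=np.linalg.norm(e); o=(A+B)[:2]/2; n=np.array([e[1],-e[0]]) # cage +x
    print("yaw deg",np.degrees(np.arctan2(-e[0],e[1])),"hinge",o+.155*e,"knob pred",o+.155*e-.245*e-.022*n)
E
```

```text
knob [ 0.61806706 -0.02221193  0.207     ] [ 0.61197465 -0.02423008  0.207     ]
tri [ 0.61367799 -0.02524187  0.20051089] [ 0.6132096  -0.02434259  0.2004078 ]
posts [0.6388773  0.23441318 0.15      ] [ 0.63430764 -0.10833513  0.15      ] 0.34277877119973654
posts scene [0.6448986  0.23598719 0.15      ] [ 0.63981546 -0.10316479  0.15      ] 0.3391900655341303
yaw deg -0.763845132490733 hinge [0.63865881 0.21802525] knob pred [ 0.61339461 -0.02665969]
yaw deg -0.8586719991234664 hinge [0.64467988 0.22139379] knob pred [ 0.61901075 -0.023249  ]
```

Knob at about (0.614, -0.024), with the gate along y to within 1°. I'll move above it and check with the wrist camera.

Call:
{"op": "servo_tool", "data": {"commands": [{"x": 33,"y": 15,"z": -2,"ax": 0,"ay": 0,"az": 0},{"x": 33,"y": 15,"z": -2,"ax": 0,"ay": 0,"az": 0},{"x": 33,"y": 15,"z": -2,"ax": 0,"ay": 0,"az": 0},{"x": 33,"y": 15,"z": -2,"ax": 0,"ay": 0,"az": 0},{"x": 33,"y": 15,"z": -2,"ax": 0,"ay": 0,"az": 0},{"x": 33,"y": 15,"z": -2,"ax": 0,"ay": 0,"az": 0},{"x": 33,"y": 15,"z": 0,"ax": 0,"ay": 0,"az": 0},{"x": 33,"y": 15,"z": 0,"ax": 0,"ay": 0,"az": 0},{"x": 38,"y": 15,"z": 0,"ax": 0,"ay": 0,"az": 0}]}}

```text
time_s: 11.37
position: [0.6094, -0.0244, 0.2219]
eef_rot: [0.708, 0.707, -0.001, -0.001]
contact_force: [0.7, -0.0, -0.2]
width: 1.002
```

Call:
{"op": "servo_tool", "data": {"commands": [{"x": 0,"y": 0,"z": 0,"ax": 0,"ay": 0,"az": 0},{"x": 0,"y": 0,"z": 0,"ax": 0,"ay": 0,"az": 0},{"x": 0,"y": 0,"z": 0,"ax": 0,"ay": 0,"az": 0}]}}

```text
time_s: 11.62
position: [0.609, -0.0254, 0.2223]
eef_rot: [0.707, 0.707, -0.001, -0.001]
contact_force: [0.4, -0.1, -0.8]
width: 0.998
```

```bash
python3 - <<'E'
from tip import *
m,p,d=look('w15'); np.save("w15.npy",d); np.save("w15m.npy",m)
o=manip.get_obs(); print(proj(m,o["position"]), proj(m,[.614,-.024,.207]))
E
```

```text
11.6167 [ 0.609  -0.0254  0.2223] 0.9977288127722529 [ 0.39 -0.11 -0.79] [ 0.7069  0.7073 -0.0011 -0.0009]
cam [ 0.5336 -0.026   0.3769] [-0.0753 -0.0006  0.1546]
side -1 [-0.0278 -0.02   -0.0154] y 0.0024
side 1 [-0.0273 -0.0198 -0.0154] y 0.0026
blue [ 449    0   70   66 3658] [0.4629 0.174  0.0223] [0.4372 0.1452 0.0188] [0.4914 0.2011 0.0254]
blue [340 374  37  21 484] [0.7138 0.0315 0.1948] [ 0.5909 -0.0096  0.1536] [0.7579 0.0521 0.3205]
(np.float64(276.97562071168386), np.float64(264.27399133310024)) (np.float64(280.804284456304), np.float64(259.91223434933386))
```

View pics/w15.png

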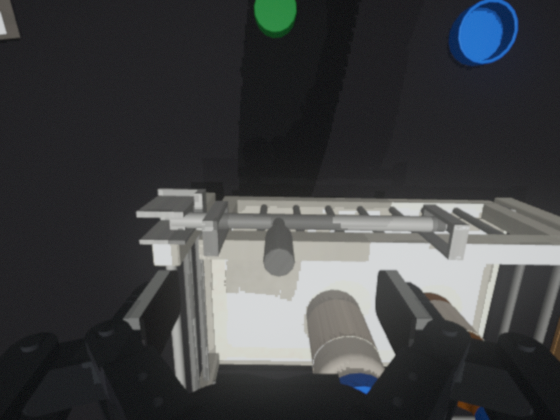

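The wrist view shows the knob's top disk at about (279,262), where (281,260) was predicted. The bolt runs horizontally at row ~222, with the keeper at (175,215). Now I'll refine.

```bash
python3 - <<'E'
from h import *
m=np.load("w15m.npy",allow_pickle=True).item(); d=np.load("w15.npy"); p=cv2.imread("pics/w15.png")
print(ray(m,279,262,.207))
vs,us=np.mgrid[240:280,260:300]; Q=np.array([pt(m,u,v,d[v,u]) for u,v in zip(us.ravel(),vs.ravel())])
t=Q[(Q[:,2]>.203)&(Q[:,2]<.215)]; print(len(t),t.mean(0),t.min(0),t.max(0),Q[:,2].max())
s=Q[(Q[:,2]>.170)&(Q[:,2]<.2)]; print("side",len(s),s.min(0),s.max(0),s.mean(0))
# rod direction
for u in (235,300,350,400): print(u,[round(float(x),4) for x in pt(m,u,222,d[222,u])])
cv2.imwrite("pics/c15.png",cv2.resize(p[180:300,130:330],None,fx=3.8,fy=3.8,interpolation=cv2.INTER_CUBIC))
E
```

```text
[ 0.61526943 -0.02499763  0.207     ]
780 [ 0.61393297 -0.02522435  0.20750358] [ 0.6059904  -0.0340179   0.20304185] [ 0.62373732 -0.01660165  0.21001053] 0.3768760823531526
side 160 [ 0.6061354  -0.03420636  0.17841456] [ 0.61558107 -0.01617399  0.19986175] [ 0.60929887 -0.02531235  0.19440255]
235 [0.6143, -0.0573, 0.1414]
300 [0.614, -0.0092, 0.1421]
350 [0.6141, 0.0279, 0.1418]
400 [0.6139, 0.0646, 0.1425]
```

View pics/c15.png

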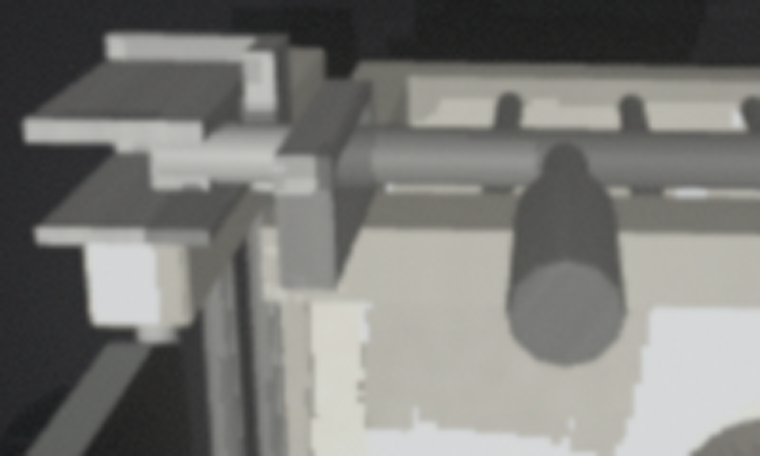

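Knob at (0.6145, -0.0252), top at 207 mm. I'll descend and grip.

Call:
{"op": "servo_tool", "data": {"commands": [{"x": 0,"y": 5.5,"z": 15,"ax": 0,"ay": 0,"az": 0},{"x": 0,"y": 0,"z": 20,"ax": 0,"ay": 0,"az": 0},{"x": 0,"y": 0,"z": 15,"ax": 0,"ay": 0,"az": 0},{"x": 0,"y": 0,"z": 6,"ax": 0,"ay": 0,"az": 0},{"x": 0,"y": 0,"z": 0,"ax": 0,"ay": 0,"az": 0}]}}

```text
time_s: 12.08
position: [0.6134, -0.0267, 0.1654]
eef_rot: [0.708, 0.706, -0.002, -0.002]
contact_force: [-0.3, -0.0, -0.3]
width: 1.0
```

Call:
{"op": "servo_tool", "data": {"commands": [{"x": 0,"y": 0,"z": 0,"ax": 0,"ay": 0,"az": 0},{"x": 0,"y": 0,"z": 0,"ax": 0,"ay": 0,"az": 0},{"x": 0,"y": 0,"z": 0,"ax": 0,"ay": 0,"az": 0},{"x": 0,"y": 0,"z": 0,"ax": 0,"ay": 0,"az": 0},{"x": 0,"y": 0,"z": 0,"ax": 0,"ay": 0,"az": 0},{"x": 0,"y": 0,"z": 0,"ax": 0,"ay": 0,"az": 0}], "gripper": 1, "grip_force": 60}}

```text
time_s: 12.58
position: [0.6158, -0.0252, 0.169]
eef_rot: [0.707, 0.707, 0.001, 0.001]
contact_force: [-0.2, 0.2, -0.6]
width: 0.188
```

```bash
python3 - <<'E'
from tip import *
m,p,d=look('w16')
E
```

```text
12.5833 [ 0.6158 -0.0252  0.169 ] 0.18801146392716522 [-0.17  0.22 -0.61] [7.070e-01 7.072e-01 6.000e-04 6.000e-04]
cam [ 0.5398 -0.0258  0.3232] [-0.076  -0.0006  0.1543]
side -1 [-0.0333 -0.0314 -0.0299] y 0.0028
side 1 [-0.0326 -0.0312 -0.0304] y 0.0027
blue [ 481    0   79   49 3298] [0.4786 0.1689 0.022 ] [0.4587 0.1452 0.0184] [0.4916 0.1996 0.0253]
```

View pics/w16.png

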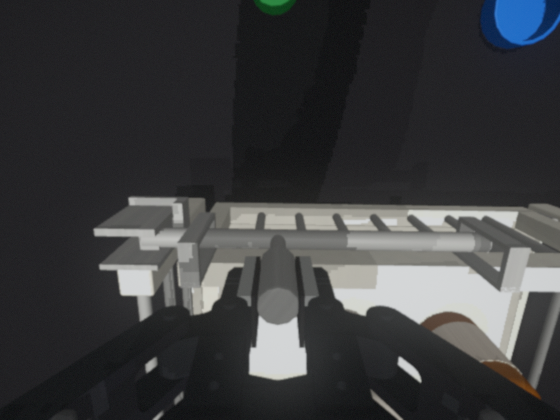

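The knob is between the pads at (279,285), and the width reading of 16 mm fits an 18 mm knob with the ~2 mm offset seen on the cap. Now lifting 15 mm.

Call:
{"op": "servo_tool", "data": {"commands": [{"x": 0,"y": 0,"z": -3,"ax": 0,"ay": 0,"az": 0},{"x": 0,"y": 0,"z": -4,"ax": 0,"ay": 0,"az": 0},{"x": 0,"y": 0,"z": -4,"ax": 0,"ay": 0,"az": 0},{"x": 0,"y": 0,"z": -4,"ax": 0,"ay": 0,"az": 0},{"x": 0,"y": 0,"z": 0,"ax": 0,"ay": 0,"az": 0},{"x": 0,"y": 0,"z": 0,"ax": 0,"ay": 0,"az": 0},{"x": 0,"y": 0,"z": 0,"ax": 0,"ay": 0,"az": 0}]}}

```text
time_s: 13.22
position: [0.6154, -0.0252, 0.1828]
eef_rot: [0.707, 0.707, 0.0, -0.0]
contact_force: [1.5, 1.2, -1.7]
width: 0.188
```

```bash
python3 - <<'E'
from tip import *
m,p,d=look('w17')
for u in (230,300,340,380): 
  v=222+np.argmin(d[222:256,u]); print(u,v,pt(m,u,v,d[v,u]).round(4))
E
```

```text
13.2167 [ 0.6154 -0.0252  0.1828] 0.1882407166906058 [ 1.52  1.23 -1.71] [ 7.071e-01  7.071e-01  2.000e-04 -1.000e-04]
cam [ 0.5396 -0.0259  0.3372] [-0.0758 -0.0006  0.1543]
side -1 [-0.0335 -0.0319 -0.0306] y 0.0023
side 1 [-0.0324 -0.0313 -0.0305] y 0.0025
blue [ 471    0   82   52 3509] [0.4749 0.1728 0.022 ] [0.4542 0.1449 0.0185] [0.4916 0.2017 0.0257]
230 241 [ 0.6136 -0.0532  0.1568]
300 235 [ 0.6106 -0.0126  0.155 ]
340 239 [0.6126 0.0106 0.1562]
380 237 [0.6117 0.0339 0.1553]
```

View pics/w17.png

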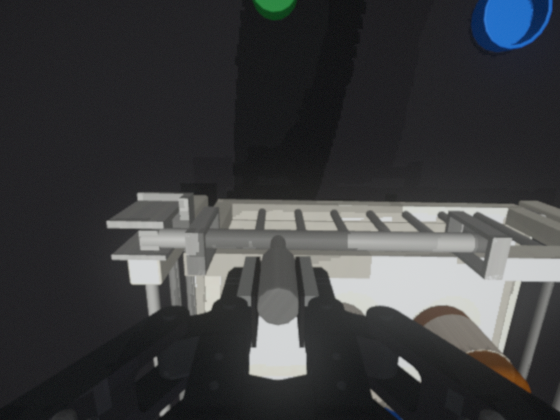

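The bolt has lifted: the rod's top went from 142 to about 156 mm and the load is -1.7 N. Now drawing it 42 mm towards the hinge.

Call:
{"op": "servo_tool", "data": {"commands": [{"x": 3,"y": 0,"z": 0,"ax": 0,"ay": 0,"az": 0},{"x": 5,"y": 0,"z": 0,"ax": 0,"ay": 0,"az": 0},{"x": 5,"y": 0,"z": 0,"ax": 0,"ay": 0,"az": 0},{"x": 0,"y": 0,"z": 0,"ax": 0,"ay": 0,"az": 0},{"x": 0,"y": 0,"z": 0,"ax": 0,"ay": 0,"az": 0}]}}

```text
time_s: 13.68
position: [0.6154, -0.0115, 0.183]
eef_rot: [0.707, 0.707, 0.001, -0.0]
contact_force: [1.1, 1.5, -2.4]
width: 0.192
```

Call:
{"op": "servo_tool", "data": {"commands": [{"x": 6,"y": 0,"z": 0,"ax": 0,"ay": 0,"az": 0},{"x": 7,"y": 0.2,"z": 0,"ax": 0,"ay": 0,"az": 0},{"x": 7,"y": 0.2,"z": 0,"ax": 0,"ay": 0,"az": 0},{"x": 6,"y": 0,"z": 0,"ax": 0,"ay": 0,"az": 0},{"x": 3,"y": 0,"z": 0,"ax": 0,"ay": 0,"az": 0},{"x": 0,"y": 0,"z": 0,"ax": 0,"ay": 0,"az": 0},{"x": 0,"y": 0,"z": 0,"ax": 0,"ay": 0,"az": 0},{"x": 0,"y": 0,"z": 0,"ax": 0,"ay": 0,"az": 0}]}}

```text
time_s: 14.35
position: [0.6158, 0.0177, 0.183]
eef_rot: [0.707, 0.707, 0.001, -0.001]
contact_force: [2.1, 2.0, -1.2]
width: 0.195
```

```bash
python3 - <<'E'
from tip import *
m,p,d=look('w18')
E
```

```text
14.35 [0.6158 0.0177 0.183 ] 0.19478566203702213 [ 2.12  2.   -1.2 ] [ 7.069e-01  7.073e-01  9.000e-04 -6.000e-04]
cam [0.54   0.0167 0.3373] [-0.0758 -0.0009  0.1543]
side -1 [-0.0337 -0.032  -0.0309] y 0.0026
side 1 [-0.0323 -0.0312 -0.0305] y 0.0023
blue [ 423    0   78   52 3323] [0.4754 0.1731 0.0221] [0.4547 0.1452 0.0186] [0.4917 0.2021 0.0252]
```

View pics/w18.png

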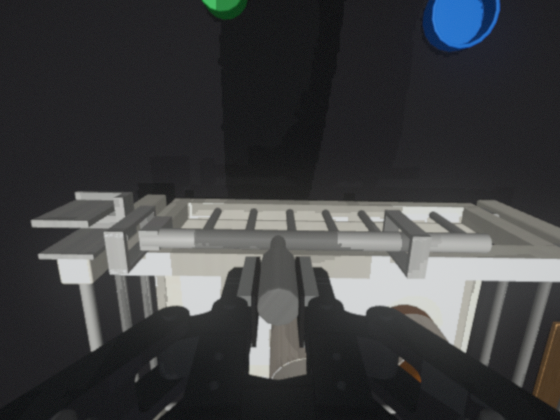

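The bolt is drawn about 43 mm, with the rod's end at (142,240), clear of the keeper at (~125,210). Using the hinge at about (0.638, 0.220), the swing per 3.15° row is constant in tool axes.

Call:
{"op": "servo_tool", "data": {"commands": [{"x": 0.7,"y": -5.5,"z": 0,"ax": 0,"ay": 0,"az": 1.6},{"x": 1.5,"y": -11,"z": 0,"ax": 0,"ay": 0,"az": 3.15},{"x": 1.5,"y": -11,"z": 0,"ax": 0,"ay": 0,"az": 3.15},{"x": 1.5,"y": -11,"z": 0,"ax": 0,"ay": 0,"az": 3.15},{"x": 0,"y": 0,"z": 0,"ax": 0,"ay": 0,"az": 0},{"x": 0,"y": 0,"z": 0,"ax": 0,"ay": 0,"az": 0}]}}

```text
time_s: 14.9
position: [0.5781, 0.0244, 0.1833]
eef_rot: [0.771, 0.636, 0.001, 0.001]
contact_force: [2.8, -0.4, -3.2]
width: 0.188
```

```bash
python3 - <<'E'
from tip import *
m,p,d=look('w19')
E
```

```text
14.9 [0.5781 0.0244 0.1833] 0.18751963212648184 [ 2.76 -0.36 -3.16] [7.715e-01 6.363e-01 5.000e-04 6.000e-04]
cam [0.5034 0.0382 0.3376] [-0.0746  0.0138  0.1543]
side -1 [-0.0324 -0.031  -0.0299] y 0.002
side 1 [-0.0325 -0.0314 -0.0306] y 0.0021
blue [ 387    0   75   65 4012] [0.4695 0.1727 0.0223] [0.4409 0.1456 0.0187] [0.4917 0.2015 0.0256]
```

View pics/w19.png

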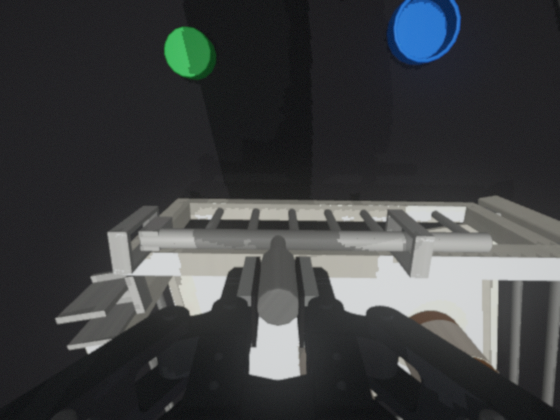

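The gate follows: it has moved away from the keeper at (100,310), the knob is still held at (279,285), and the load is small. Continuing the swing.

Call:
{"op": "servo_tool", "data": {"commands": [{"x": 1.5,"y": -11,"z": 0,"ax": 0,"ay": 0,"az": 3.15},{"x": 1.5,"y": -11,"z": 0,"ax": 0,"ay": 0,"az": 3.15},{"x": 1.5,"y": -11,"z": 0,"ax": 0,"ay": 0,"az": 3.15},{"x": 1.5,"y": -11,"z": 0,"ax": 0,"ay": 0,"az": 3.15},{"x": 0.7,"y": -5.5,"z": 0,"ax": 0,"ay": 0,"az": 1.6},{"x": 0,"y": 0,"z": 0,"ax": 0,"ay": 0,"az": 0},{"x": 0,"y": 0,"z": 0,"ax": 0,"ay": 0,"az": 0},{"x": 0,"y": 0,"z": 0,"ax": 0,"ay": 0,"az": 0},{"x": 0,"y": 0,"z": 0,"ax": 0,"ay": 0,"az": 0},{"x": 0,"y": 0,"z": 0,"ax": 0,"ay": 0,"az": 0}]}}

```text
time_s: 15.78
position: [0.5329, 0.0447, 0.1828]
eef_rot: [0.845, 0.535, 0.0, 0.0]
contact_force: [3.1, -0.1, -1.7]
width: 0.187
```

```bash
python3 - <<'E'
from tip import *
m,p,d=look('w20')
o=manip.get_obs();P=o["position"]; v=P[:2]-np.array([.638,.22]); print("gate rad",np.arctan2(-v[0],-v[1])-np.arctan2(.022,.202),"r",np.linalg.norm(v),"jv",o["joint_vel"].round(4))
# rod direction on depth
pts=[]
for u in list(range(170,250,8))+list(range(315,390,8)):
    v=225+int(np.argmin(d[225:256,u])); pts.append(pt(m,u,v,d[v,u]))
pts=np.array(pts); k=pts[:,2]>.15; vx=cv2.fitLine(pts[k][:,:2].astype(np.float32),cv2.DIST_HUBER,0,.01,.01).ravel(); print("rod dir",vx,np.arctan(vx[0]/vx[1]),k.sum())
p2,d2=manip.snapshot("top"); cv2.imwrite("pics/t20.png",cv2.resize(p2[130:310,170:440],None,fx=2.9,fy=2.9)); print(manip.get_obs()["position"])
p3,d3=manip.snapshot("scene"); cv2.imwrite("pics/s20.png",p3)
E
```

```text
15.7833 [0.5329 0.0447 0.1828] 0.1865515369122287 [ 3.09 -0.1  -1.74] [8.446e-01 5.355e-01 0.000e+00 1.000e-04]
cam [0.4642 0.0763 0.3372] [-0.0686  0.0316  0.1543]
side -1 [-0.032  -0.0301 -0.0293] y 0.0013
side 1 [-0.0322 -0.0307 -0.0297] y 0.0017
blue [ 344   19   70   73 3988] [0.4627 0.175  0.0225] [0.4361 0.1458 0.0188] [0.4912 0.2012 0.0255]
gate rad 0.4323881765590216 r 0.20440372786200342 jv [ 0.0024 -0.0031 -0.0018  0.0013  0.0004  0.0026]
rod dir [0.43448415 0.90067947 0.5366273  0.05629897] 0.44946545 20
[0.53268178 0.04481605 0.18282516]
```

View pics/w20.png

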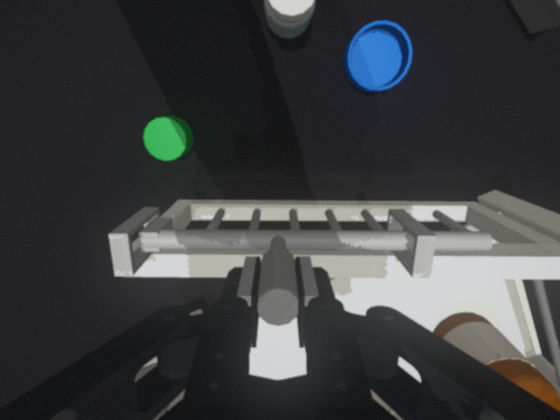

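View pics/t20.png

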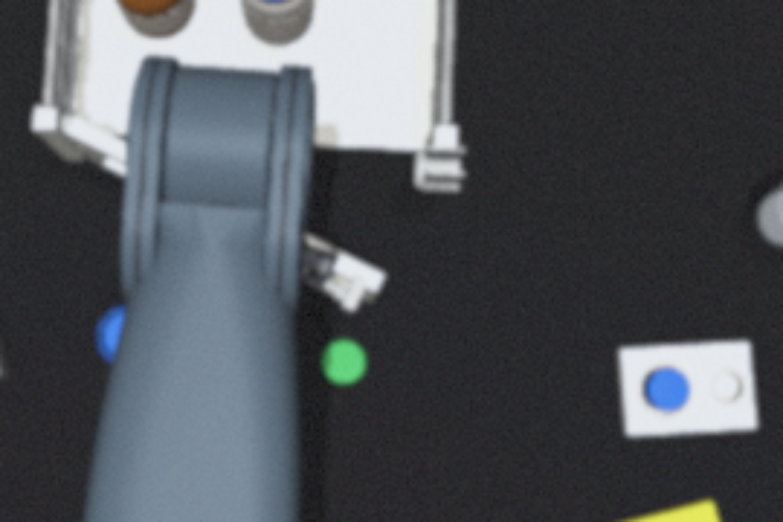

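View pics/s20.png

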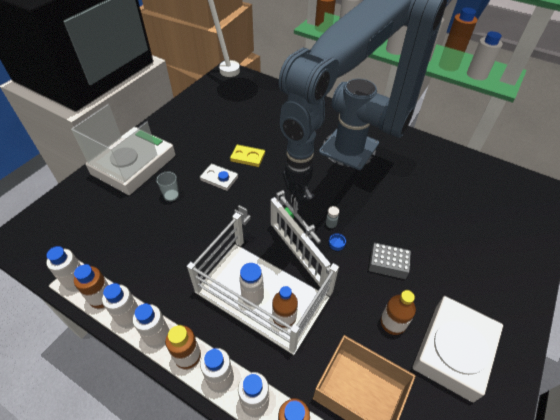

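The gate is at 0.43–0.45 rad, measured from both the TCP and the rod direction. It is steady, the knob is still held at wrist (279,285), and the cap is in the pocket at top-crop (667,388). Handing in.

```bash
python3 -c "
from rig import manip
print(manip.hand_in()); o=manip.get_obs(); print(o['time_s'],o['position'],o['width'],o['contact_force'])"
```

```text
the job is handed in; nothing more can be done
None
the job is handed in; nothing more can be done
```

The cap is in the larger pocket of the white rack, and the gate is held ajar at about 25 degrees with the knob still gripped. I handed in at about 16 s; `hand_in` reports no verdict.

**Cap:** I put the small blue cap rim down in the larger pocket and let go. My last check put it at (0.428, −0.328), centred in the pocket to about 1 mm. Its top was at 34–35 mm; fully home is 34 mm.

**Bolt and gate:** I lifted the bolt about 14 mm with the gate shut, and drew it about 43 mm towards the hinge, clear of the keeper. I then swung the gate by the knob. Force readings after each bolt and gate move stayed under 5 N.

**Last checks:** The gate angle came out at 0.43 rad from the tool position and 0.45 rad from the rod's direction. The arm was still, with about 3 N of pull from the spring. No bystander looked disturbed in the pictures I viewed, but I did not measure their positions.

**What went wrong:**
- **First servo calls:** these were refused because rows need all six fields.
- **Two cap grasps:** these closed over the cap because the fingertips stood about 10–20 mm higher than the reported TCP suggested. I corrected this from the wrist camera's depth image. One grip in between pressed about 13 N on the cap or table, and I let it go and regripped.
- **Scene camera:** it put the knob about 6 mm from where the top camera did, so I used the wrist camera's measurement.

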